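Square a counting chamber in the reader's load tray and load it

TASK

The glass counting chamber lies crooked on the reader's open tray: take the white-tipped pusher from its stand and with its tip nudge the glass across the tray until its long edge is flush against the back stop, then along that stop until its end is flush against the side stop, each time pressing it home for a moment with 4 to 7 N - less does not seat it, more may chip it. Then slide the tray fully into the reader and put the pusher back upright in its stand. Keep the fingers off the glass and leave everything else on the bench where it is.

Things in the scene. Friction and masses are not known exactly. Their poses are not given: they have to be found in the camera images.
- reader: small white bench reader for counting chambers, fixed, 120 mm deep (x), 136 wide (y); hood 52 high over the tray mouth, display part 92 high. Origin: middle of the mouth's front plane, at table level; the tray comes out to -x; +y is the left seen from there. The mouth (y -48 to 48 mm, z 22 to 42 mm) is too narrow for a chamber lying out of its place: that would catch on its edge
- tray (a joint): load tray, slides along the reader's x: 0 = out (as it starts), 0.055 m = fully in, at a hard stop; stiff, about 10 N to move, stays where left. Its white front (face at x = -54 mm of point corner, z 6 to 36 mm; 11 mm outside the mouth when in) has a 36 mm finger notch, y -64 to -28 mm of point corner, with an ear either side, the left one (y -28 to 8 mm) the wider: push it to close the tray
- corner (a point): inner corner of the two dark 6 mm high steel stops on the tray's aluminium top (z = 30 mm over the table); axes as the reader's, moves with the tray. The top, 6 mm thick, spans y -70 to 6 mm; under it is free air down to the table. The finger notch is cut through it from the front back to x = -22 mm and open below, so a tip reaching below the top can enter from the front and push the glass in +x
- back_stop: steel strip along the back of the tray: its face is the plane x = 0 of point corner, y -70 to 6 mm. Its origin is not on it but coincides with the reader's while the tray is out
- side_stop: steel strip along the left (+y) side of the tray: its face is the plane y = 0 of point corner, x -44 to 0 mm. Origin as for the back stop. Push the glass along to it at the middle of its end: a push off the middle swings the long edge off the back stop, and the glass then jams askew until it is pressed to the back stop again
- chamber: loose glass counting chamber, pale blue-green with white end fields, 30 (its x) by 76 (its y) by 4 mm, about 25 g. Origin: centre of its underside. Seated, it lies at x = -15, y = -38 mm of point corner, axes parallel, and stands 6 mm over the top's -y side, where a tip can reach its end. It starts 6 to 10 mm short of the back stop, 13 to 19 short of the side stop, a little turned; it slides freely
- pusher: loose upright push stick, 108 mm long, about 60 g. Origin: lower end of its tip, z up its axis. White tip and steel shank 10 and 8 mm in diameter up to 36 mm, black flange 26 mm in diameter from 36 to 41 mm, orange square handle 16 x 16 mm (sides along its x and y) from 41 to 105 mm
- stand: fixed dark steel block 62 x 62 x 45 mm, origin at the centre of its underside; in the middle of its top a round hole 14 mm in diameter with a 2 mm chamfer, 41 mm deep. The pusher stands in it with its flange resting on the top, its tip 9 mm above the table
- vial: glass vial with dark stopper, 33 mm in diameter, 58 high; origin under its centre; bystander
- red_dropper: dropper bottle with red cap, 25 mm in diameter, 70 high; origin under its centre; bystander
- blue_dropper: dropper bottle with blue cap, 26 mm in diameter, 70 high; origin under its centre; bystander
- timer: white bench timer, 66 x 66 x 19 mm; origin under its centre; bystander

How it is judged:
On the way, in this order (a step that is already met when the one before it is completed fails the run):
1. the chamber's long edge is pressed home against the back stop by the pusher: touching it, within 1.5 mm and parallel within 0.03 rad, with at least 4 N from the pusher (x of chamber in the frame of corner above -0.0165 m and angle between the x axis of chamber and the x axis of corner, either way round below 0.03 rad and contact force between chamber and back_stop above 0.5 N and contact force between pusher and chamber above 4 N), for 0.2 s.
2. then its end is pressed home against the side stop by the pusher: touching it, within 1.5 mm of both stops and parallel within 0.03 rad, with at least 4 N from the pusher (x of chamber in the frame of corner above -0.0165 m and angle between the x axis of chamber and the x axis of corner, either way round below 0.03 rad and contact force between chamber and side_stop above 0.5 N and contact force between pusher and chamber above 4 N and y of chamber in the frame of corner above -0.0395 m), for 0.2 s.
3. then the tray is fully in (within 2 mm) (value of joint tray above 0.053 m), for 0.2 s.
At the end, for the whole second after the job is handed in: tray fully in (within 2 mm of its stop), chamber flat in the tray within 1.5 mm of both stops and parallel to them within 0.03 rad, pusher standing in its stand with the flange down on the block (within 3 mm) and upright within 0.1 rad, all at rest (value of joint tray above 0.053 m and x of chamber in the frame of corner above -0.0165 m and y of chamber in the frame of corner above -0.0395 m and angle between the x axis of chamber and the x axis of corner, either way round below 0.03 rad and z of chamber in the frame of corner below 0.002 m and horizontal distance between pusher and stand below 0.006 m and height (world z) of pusher below 0.012 m and angle between pusher's own z axis and vertical below 0.1 rad and linear speed of each of pusher, chamber below 0.02 m/s); the robot touches nothing.
It fails at once if the pusher pushes the glass with more than 7 N (contact force between pusher and chamber above 7 N).
It fails at once if the fingers touch the glass (contact force between the fingers and chamber above 0.1 N).
It fails at once if a bystander is shifted by more than 20 mm (distance of any of vial, red_dropper, blue_dropper, timer from where it was at the start of the episode above 0.02 m).
It also fails if it takes over 72 s, if anything falls off the work surface, if the arm or the gripper's body presses on something with over 40 N, if the wrist force passes 120 N, or if a joint passes its speed limit or range.

ROBOT

A 6-joint arm with a two-finger parallel gripper is mounted at the origin on a cart in front of the work surface, level with it; the furniture and walls round the work are solid. World frame = base frame: x ahead of the robot, y to its left, z up, the work surface at z = 0. Lengths are in m, angles in rad, forces in N, time in s.
With the tool pointing down it reaches from about 0.225 to 0.875 m from the base axis. Payload 3.4 kg.
Tool frame: the origin (TCP) lies at the very end of the fingers, on their centre line; the grasp point (between the pads) lies 19 mm behind it; z points along the fingers, y is the line along which they close (so a half turn about z gives the same grasp; the last joint's range is limited). The gripper opens to 85 mm and grips with 20 to 120 N. Pads are 22 mm wide; open, the fingers measure 114 mm over their backs; the gripper's body (76 mm by 85 mm) begins 54 mm behind the grasp point. The pads swing forward as they close: fully open they stand 13 mm farther back than shut.
Start: joints at [-1.364, 0.276, 1.505, -0, 1.361, -0.121], TCP at [0.185, -0.544, 0.231] pointing down, gripper open.
Joint ranges: [-2.89, 2.89], [-0.75, 2.08], [0.22, 2.7], [-1.18, 4.32], [0.11, 2.71], [-2.7, 2.7]. Speed limits (rad/s): [2.57, 2.57, 3.14, 3.14, 3.14, 3.14].

INTERFACE

Orientations are given as a unit quaternion [w, x, y, z].
In Python, from rig import get_state, optics, sign_off gives the robot as it stands.
- The arm moves only by the tool send_rows, never from a script. Its argument "increments" is a list of rows, each an object with "gripper": the gripper's target within -1 to 1 (shut at 1, half-way at 0, fully open at -1); "linear": the shift along the world's x, y, z in m, a list of three; "delta_rot": the turn, a rotation vector about the world's x, y, z in rad, a list of three. In form: [{"gripper": gripper, "linear": [dx, dy, dz], "delta_rot": [rx, ry, rz]}, ...]. A call has 1 to 8 rows; each row is the pose to reach, as a shift and turn from the pose commanded when the call began; what a row does not reach only later rows make up. A row lasts 1/10 s, in which the tool goes at most 50 mm and 8.59 degrees, less where a joint would pass 70% of its speed; a pose out of reach is approached as far as the arm can. A call with a gripper value outside its range is refused whole. The fingers move at their own pace and stop on an object; "newtons" is the grip in N (left out, the last holds). Time passes only in rows, so rows that repeat a pose let the fingers close. It gives the time, the measured TCP pose, the force, the opening and the grip force at its end, in the units of the state.
- get_state(): the state, without advancing time (a new reading comes with each control period).
- optics.get_image(name): name is "scene" or "side" or "wrist"; returns a dict with "pixels" (384x512x3 uint8, blue, green, red), "K" (3x3 intrinsics, pixels), "k1" (the pictures are not rectified: a ray, as slopes to the right and down, at radius r is drawn at 1 + k1 r^2 times it, then the intrinsics apply), "rvec" (rotation vector, rad) and "tvec" (3), from world to camera coordinates, as OpenCV has them; the wrist camera has in their place "T_tool_cam" (4x4, takes a point from camera to tool coordinates, whose origin is the TCP and whose axes are the flange's). Camera axes: x right, y down, z forward; pixel columns grow to the right and rows downward; lengths in m; the calibration is good to about 2 mm. A picture is of the moment at which its call begins: read the wrist's pose just before it. There is no depth.
- sign_off(): hands the job in; it is judged then, once.
The state is a dict: "clock": time; "qpos": joint angles; "qd": joint speeds; "effort": joint torques, N m; "position": TCP position; "ee_rot": TCP orientation; "contact_force": force on the tool from outside, world axes, zero at the start; "moment": the same for the moment, N m; "width": finger opening in m; "gripper_force": force on a finger pad.
Only numpy, scipy, OpenCV 4.12 (cv2) and the standard library are available. Lean on these libraries where they do the work, as an engineer would, in place of code of your own. Each camera call takes 0.05 s, during which the arm holds its last target. There are 200 camera calls.

## Working session

There is one attempt and no reset: what is moved stays moved. The work goes in short steps, Python scripts to look and compute and a tool call to move; the robot and the scene stay as the last step left them, time stands still between calls to the robot, and variables do not carry over. Pictures are saved under pics/ and viewed, at most 13 in all, crops included, and the job is handed in when it is done.

Besides the shell and the picture viewer there is one more tool, called after ">>>" as name([rows], argument=value, ...), one row to a line, values as JSON. send_rows: Moves the arm, as the interface text tells. Its arguments: {"type":"object","properties":{"increments":{"type":"array"},"newtons":{"type":"number"}},"required":["increments"]}

```bash
ls; mkdir -p pics
cat > h.py <<'E'
import numpy as np, cv2
from rig import get_state, optics
from scipy.spatial.transform import Rotation as R
def cam(n):
    s=get_state(); im=optics.get_image(n)
    if 'rvec' in im and im['rvec'] is not None:
        Rm=cv2.Rodrigues(np.array(im['rvec'],float))[0]; t=np.array(im['tvec'],float).ravel()
    else:
        q=s['ee_rot']; Rt=R.from_quat([q[1],q[2],q[3],q[0]]).as_matrix(); T=np.array(im['T_tool_cam'])
        Rc=Rt@T[:3,:3]; c=Rt@T[:3,3]+np.array(s['position']); Rm=Rc.T; t=-Rm@c
    return dict(px=np.array(im['pixels']),K=np.array(im['K']),k1=im['k1'],R=Rm,t=t)
def ray(c,p):
    d=np.array([c['k1'],0,0,0,0],float)
    u=cv2.undistortPoints(np.array([[p]],float),c['K'],d)[0,0]
    return -c['R'].T@c['t'], c['R'].T@np.array([u[0],u[1],1])
def onz(c,p,z):
    o,d=ray(c,p); return o+d*(z-o[2])/d[2]
def proj(c,P):
    return cv2.projectPoints(np.array(P,float).reshape(-1,3),cv2.Rodrigues(c['R'])[0],c['t'],c['K'],np.array([c['k1'],0,0,0,0],float))[0][:,0]
E
python3 - <<'E'
from h import *
import pickle
for n in ('scene','side'):
    c=cam(n); cv2.imwrite(f'pics/{n}0.png',cv2.resize(c['px'],(800,600))); pickle.dump(c,open(n+'.pkl','wb'))
    print(n,-c['R'].T@c['t'],c['R'][2])
s=get_state();print(s)
E
```

```text
pics
scene [-0.08175063 -0.9423441   0.78582968] [ 0.4688745   0.64221792 -0.60639331]
side [-0.08146165  0.73440377  0.52222661] [ 0.48559679 -0.77839545 -0.39786466]
{'clock': 0.1, 'qpos': array([-1.36398520e+00,  2.76557484e-01,  1.50599466e+00, -2.48770290e-05,
        1.36071091e+00, -1.20980526e-01]), 'qd': array([ 1.50406369e-03,  3.56165608e-05, -3.15633881e-03,  7.59000235e-04,
        3.14647335e-04, -1.94777594e-04]), 'effort': array([ 1.09724395e-03, -4.17700946e+01, -2.46404833e+01, -2.16784761e-04,
        5.81844521e-03, -1.81237265e-07]), 'position': array([ 0.18502348, -0.54392525,  0.23051628]), 'ee_rot': array([-8.33907111e-04,  9.86598348e-01,  1.63165569e-01, -4.79834311e-05]), 'contact_force': array([-0.75818239,  0.05486285,  0.77579663]), 'moment': array([-0.03339053,  0.009976  ,  0.04864027]), 'gripper_force': 0.0, 'width': 0.08530793845853504}
```

View pics/scene0.png

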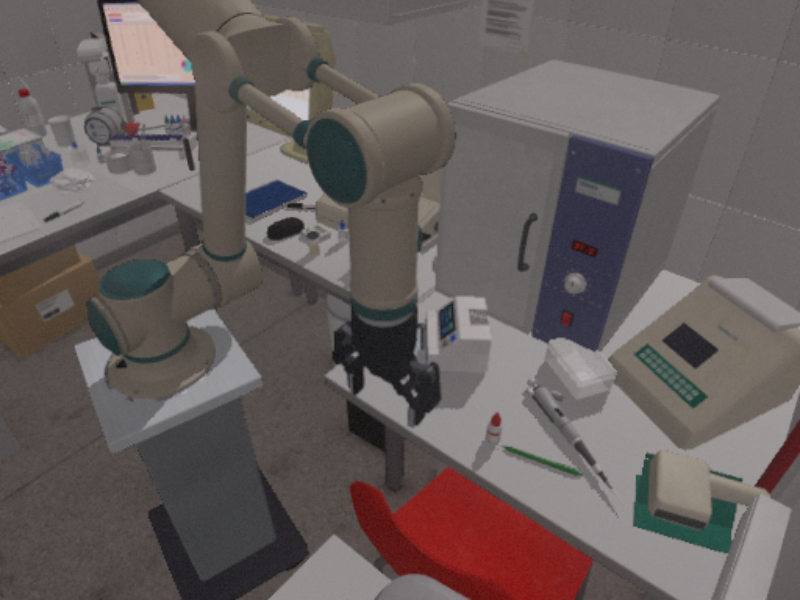

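View pics/side0.png

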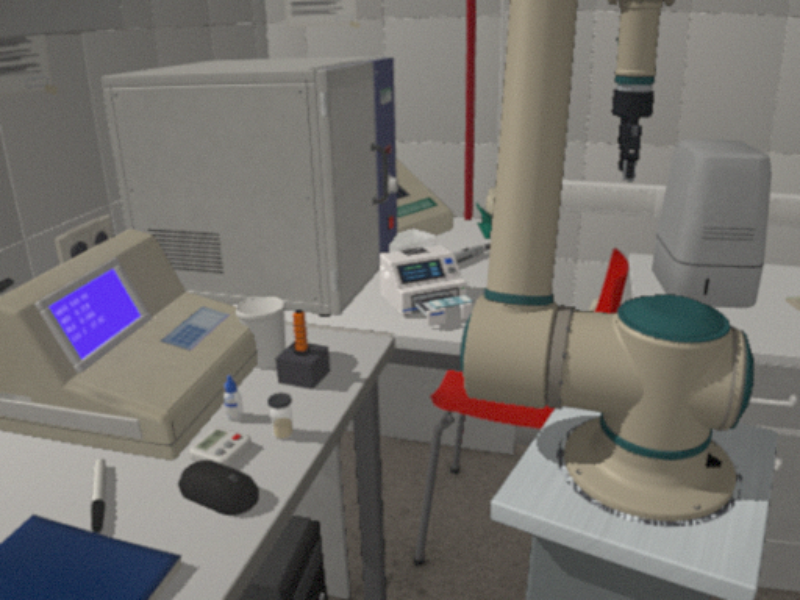

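The side view shows the stand with the orange pusher at about (303,345), the reader at (425,280) with its tray pointing lower right, the blue dropper at (232,400), the vial at (281,415) and the timer at (220,445), all in 800-px coordinates. In the scene view the arm hides the tray; the red dropper is at (494,428).

Run:
```python
from h import *
import pickle
c=pickle.load(open('side.pkl','rb')); s=.64
hsv=cv2.cvtColor(c['px'],cv2.COLOR_BGR2HSV)
m=cv2.inRange(hsv,(5,150,100),(18,255,255)); n,l,st,ce=cv2.connectedComponentsWithStats(m)
for i in range(1,n):
    if st[i,4]>20: print(st[i],ce[i])
ys,xs=np.nonzero(m[190:240,180:205]);ys+=190;xs+=180
print('orange top',xs[ys<=ys.min()+1].mean(),ys.min(),'bot',ys.max())
for nm,p,z in [('handle mid',(xs.mean(),ys.mean()),.082),('stand top near corner(307,367)',(304*s,363*s),.045),('stand left',(278*s,352*s),.045),('stand right',(329*s,352*s),.045),('tray front',(447*s,318*s),.03),('tray frontL',(432*s,327*s),.036),('tray frontR',(470*s,315*s),.036),('reader botL',(388*s,308*s),0),('vial',(283*s,437*s),0),('blue',(232*s,418*s),0),('timer',(220*s,450*s),.01)]:
    print(nm,onz(c,p,z).round(3))
c=pickle.load(open('scene.pkl','rb'))
print('red',onz(c,(492*s,443*s),0))
for i in [(428,367),(480,371),(490,338)]: print(onz(c,(i[0]*s,i[1]*s),0 if i[1]>350 else .052))
c=pickle.load(open('side.pkl','rb'))
cv2.imwrite('pics/sidecrop.png',cv2.resize(c['px'][140:260,150:310],(800,600),interpolation=cv2.INTER_CUBIC))
```

```text
[188 200   8  25 152] [191.48684211 212.00657895]
orange top 190.72727272727272 200 bot 224
handle mid [0.526 0.038 0.082]
stand top near corner(307,367) [0.501 0.062 0.045]
stand left [0.559 0.054 0.045]
stand right [0.489 0.015 0.045]
tray front [ 0.399 -0.214  0.03 ]
tray frontL [ 0.399 -0.158  0.036]
tray frontR [ 0.363 -0.233  0.036]
reader botL [ 0.551 -0.259  0.   ]
vial [0.448 0.181 0.   ]
blue [0.544 0.182 0.   ]
timer [0.491 0.257 0.01 ]
red [ 0.41061008 -0.54517034  0.        ]
[ 4.35901066e-01 -3.30621806e-01 -1.11022302e-16]
[ 0.51372018 -0.40013507  0.        ]
[ 0.5536242  -0.37849673  0.052     ]
```

View pics/sidecrop.png

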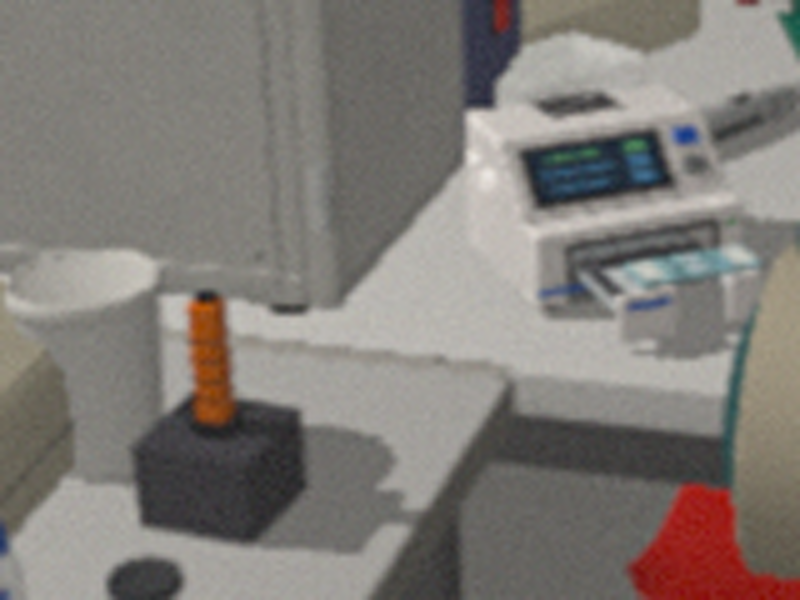

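The crop shows the glass lying crooked on the tray, with a notch in the tray's white front, and the stand with the orange handle. The tray front is near (0.38,-0.20) and the stand near (0.53,0.04). Next I move above the tray and look with the wrist camera.

>>> send_rows([
  {"gripper":-1,"linear":[0.025,0.045,0.02],"delta_rot":[0,0,0]},
  {"gripper":-1,"linear":[0.05,0.085,0.05],"delta_rot":[0,0,0]},
  {"gripper":-1,"linear":[0.075,0.13,0.08],"delta_rot":[0,0,0]},
  {"gripper":-1,"linear":[0.1,0.17,0.1],"delta_rot":[0,0,0]},
  {"gripper":-1,"linear":[0.12,0.21,0.1],"delta_rot":[0,0,0]},
  {"gripper":-1,"linear":[0.145,0.25,0.1],"delta_rot":[0,0,0]},
  {"gripper":-1,"linear":[0.165,0.28,0.1],"delta_rot":[0,0,0]},
  {"gripper":-1,"linear":[0.165,0.28,0.1],"delta_rot":[0,0,0]},
])

```text
clock: 0.9
position: [0.3523, -0.2591, 0.3316]
ee_rot: [-0.001, 0.986, 0.167, 0.001]
contact_force: [-0.6, -0.7, 0.7]
width: 0.0853
gripper_force: 0.0
```

Run:
```python
from h import *
import pickle
c=cam('wrist'); pickle.dump(c,open('w1.pkl','wb')); cv2.imwrite('pics/w1.png',cv2.resize(c['px'],(800,600)))
print(get_state()['position'],-c['R'].T@c['t'],c['R'])
c2=cam('scene'); pickle.dump(c2,open('scene1.pkl','wb'))
print(proj(c,[[.40,-.2,.03],[.526,.038,.1]]))
```

```text
[ 0.35107036 -0.26188016  0.33137111] [ 0.41604073 -0.23851432  0.47321426] [[ 3.29210009e-01 -9.44256667e-01  3.42299472e-04]
 [-9.11464844e-01 -3.17682571e-01  2.61361096e-01]
 [-2.46683215e-01 -8.63546827e-02 -9.65241037e-01]]
[[230.70186255 124.1302455 ]
 [ 78.17413918 -31.92945387]]
```

View pics/w1.png

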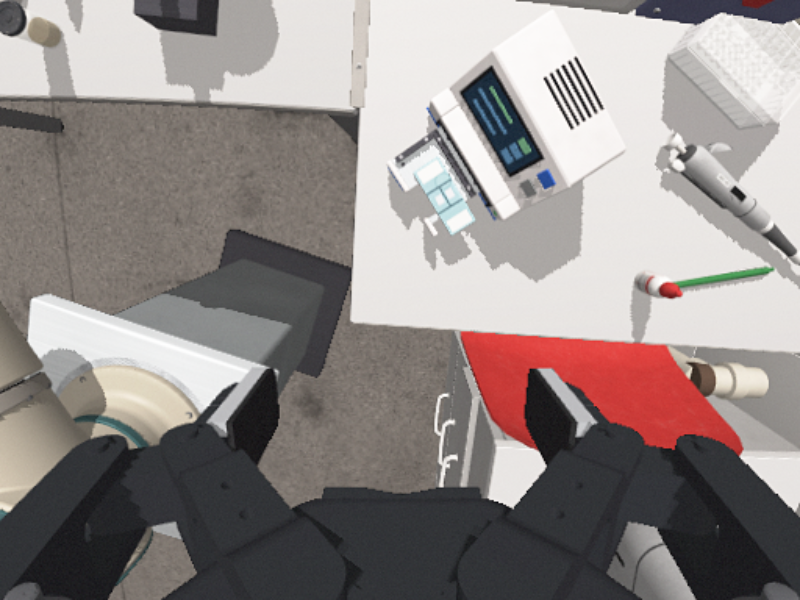

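The wrist view shows the reader at (530,110), the tray and pale glass at (435,190), the stand at the top (180,10), and the red dropper at (665,285). I compute coarse points before taking a closer view.

Run:
```python
from h import *
import pickle
c=pickle.load(open('w1.pkl','rb')); s=.64
for nm,p,z in [('hoodL',(433,103),.052),('hoodR',(500,218),.052),('backtopR',(624,150),.092),('backtopL',(556,12),.092),('corner?',(431,133),.036),('earL',(390,168),.036),('glassL',(420,158),.034),('glassR',(465,228),.034),('red',(650,285),0)]:
    print(nm,onz(c,(p[0]*s,p[1]*s),z).round(3))
```

```text
hoodL [ 0.502 -0.24   0.052]
hoodR [ 0.425 -0.34   0.052]
backtopR [ 0.516 -0.412  0.092]
backtopL [ 0.596 -0.311  0.092]
corner? [ 0.479 -0.248  0.036]
earL [ 0.434 -0.221  0.036]
glassL [ 0.453 -0.246  0.034]
glassR [ 0.403 -0.314  0.034]
red [ 0.414 -0.552  0.   ]
```

>>> send_rows([
  {"gripper":-1,"linear":[-0.01,0.02,-0.02],"delta_rot":[0,0,0]},
  {"gripper":-1,"linear":[-0.02,0.04,-0.05],"delta_rot":[0,0,0]},
  {"gripper":-1,"linear":[-0.02,0.05,-0.08],"delta_rot":[0,0,0]},
  {"gripper":-1,"linear":[-0.02,0.05,-0.1],"delta_rot":[0,0,0]},
  {"gripper":-1,"linear":[-0.02,0.05,-0.1],"delta_rot":[0,0,0]},
  {"gripper":-1,"linear":[-0.02,0.05,-0.1],"delta_rot":[0,0,0]},
])

```text
clock: 1.6
position: [0.3299, -0.2158, 0.2315]
ee_rot: [0.0, 0.987, 0.162, -0.0]
contact_force: [-0.2, -0.7, 0.4]
width: 0.0855
gripper_force: 0.0
```

Run:
```python
from h import *
import pickle
c=cam('wrist'); pickle.dump(c,open('w2.pkl','wb'));
print(get_state()['position'])
u=proj(c,[[.44,-.2,.03]])[0]; print(u)
x0=int(np.clip(u[0]-120,0,512-240)); y0=int(np.clip(u[1]-90,0,384-180)); print(x0,y0)
cv2.imwrite('pics/w2.png',cv2.resize(c['px'][y0:y0+180,x0:x0+240],(800,600),interpolation=cv2.INTER_CUBIC))
```

```text
[ 0.33042219 -0.21602581  0.23219287]
[271.76211217  85.98708626]
151 0
```

View pics/w2.png

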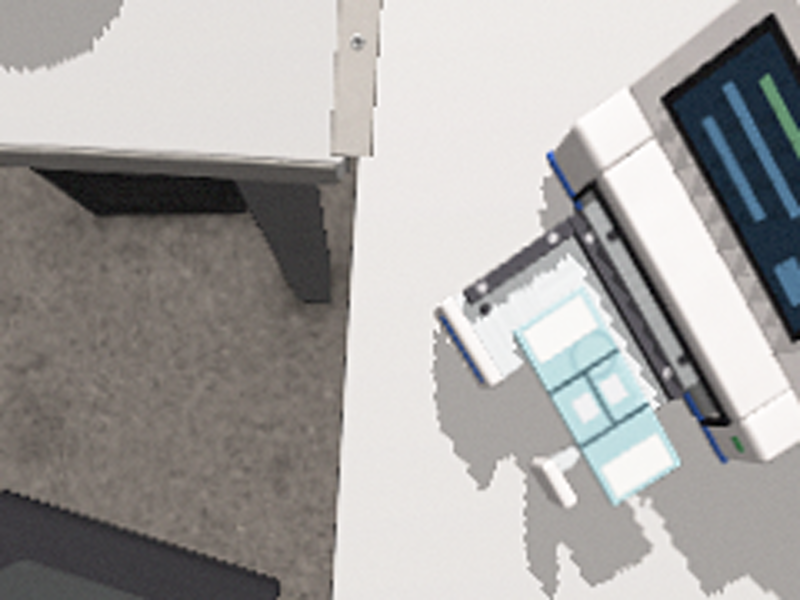

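The crop shows the tray clearly: side stop from (470,295) to (570,235), back stop from (580,225) to (690,390), glass corners near (515,330), (585,290), (680,465), (618,503), and white ears at (470,345) and (555,480), all in crop pixels (×0.3, +151 in columns). Now I measure with masks.

```bash
cat > meas.py <<'E'
from h import *
def lift(c,pts,z): return np.array([onz(c,p,z)[:2] for p in pts])
def glass(c,box,z=.034):
    x0,y0,x1,y1=box; hsv=cv2.cvtColor(c['px'],cv2.COLOR_BGR2HSV)[y0:y1,x0:x1]
    m=cv2.inRange(hsv,(80,35,90),(105,255,255)); m=cv2.morphologyEx(m,cv2.MORPH_CLOSE,np.ones((3,3)))
    k=max(cv2.findContours(m,cv2.RETR_EXTERNAL,cv2.CHAIN_APPROX_NONE)[0],key=cv2.contourArea)
    P=lift(c,cv2.convexHull(k)[:,0]+[x0,y0],z)
    return cv2.minAreaRect((P*1000).astype(np.float32))
def stops(c,box,z=.036,th=95):
    x0,y0,x1,y1=box; g=cv2.cvtColor(c['px'],cv2.COLOR_BGR2HSV)[y0:y1,x0:x1,2]
    ys,xs=np.nonzero(g<th); return lift(c,np.c_[xs+x0,ys+y0],z)*1000
E
python3 - <<'E'
from meas import *
import pickle
c=pickle.load(open('w2.pkl','rb'))
print('glass',glass(c,(295,80,365,160)))
f=lambda u,v:(151+.3*u,.3*v)
L=lambda n,p,z:print(n,(onz(c,f(*p),z)*1000).round(1))
for n,p,z in [('back inner hi',(583,258),.036),('back inner lo',(662,402),.036),('side inner L',(486,304),.036),('side inner R',(570,258),.036),('back outer hi',(577,222),.036),('back outer lo',(690,392),.036),('side outer L',(465,288),.036),
 ('earL out',(438,312),.036),('earL out R',(487,383),.036),('earR out L',(535,460),.036),('earR out R',(570,507),.036),('glass A',(515,330),.034),('B',(585,290),.034),('C',(680,465),.034),('D',(618,503),.034)]: L(n,p,z)
# row of grey values across stops for edge localisation
g=cv2.cvtColor(c['px'],cv2.COLOR_BGR2GRAY)
print(g[64:124:2,288:362:1][:, ::2])
E
```

```text
glass ((426.4530334472656, -280.6843566894531), (74.24881744384766, 29.3904972076416), 51.82477951049805)
back inner hi [ 469.3 -257.3   36. ]
back inner lo [ 432.7 -303.7   36. ]
side inner L [ 443.3 -230.1   36. ]
side inner R [ 467.8 -252.9   36. ]
back outer hi [ 479.8 -250.9   36. ]
back outer lo [ 439.4 -312.2   36. ]
side outer L [ 446.  -221.1   36. ]
earL out [ 435.2 -214.8   36. ]
earL out R [ 417.7 -240.1   36. ]
earR out L [ 397.6 -266.9   36. ]
earR out R [ 385.7 -285.9   36. ]
glass A [ 438.6 -243.5   34. ]
B [ 459.9 -262.4   34. ]
C [ 413.9 -320.1   34. ]
D [ 393.  -303.2   34. ]
[[231 233 234 ... 247 248 216]
 [233 233 232 ... 247 246 249]
 [232 232 233 ... 247 247 248]
 ...
 [163 164 165 ...  59  75  99]
 [167 165 164 ...  88  71  88]
 [163 162 164 ... 163  53  73]]
```

>>> send_rows([
  {"gripper":-1,"linear":[0.02,0.045,0.01],"delta_rot":[0,0,0]},
  {"gripper":-1,"linear":[0.04,0.09,0.02],"delta_rot":[0,0,0]},
  {"gripper":-1,"linear":[0.06,0.13,0.03],"delta_rot":[0,0,0]},
  {"gripper":-1,"linear":[0.08,0.17,0.03],"delta_rot":[0,0,0]},
  {"gripper":-1,"linear":[0.1,0.21,0.03],"delta_rot":[0,0,0]},
  {"gripper":-1,"linear":[0.1,0.22,0.03],"delta_rot":[0,0,0]},
  {"gripper":-1,"linear":[0.1,0.22,0.03],"delta_rot":[0,0,0]},
])

```text
clock: 2.35
position: [0.4309, 0.0063, 0.2623]
ee_rot: [0.0, 0.986, 0.165, 0.001]
contact_force: [-0.5, -1.3, 0.0]
width: 0.0852
gripper_force: 0.0
```

Run:
```python
from meas import *
import pickle
c=cam('wrist'); pickle.dump(c,open('w3.pkl','wb'));
cv2.imwrite('pics/w3.png',cv2.resize(c['px'],(800,600)))
print(get_state()['position'])
hsv=cv2.cvtColor(c['px'],cv2.COLOR_BGR2HSV)
m=cv2.inRange(hsv,(5,150,100),(18,255,255)); n,l,st,ce=cv2.connectedComponentsWithStats(m)
for i in range(1,n):
    if st[i,4]>20: print(st[i],ce[i], onz(c,ce[i],.105).round(4))
```

```text
[0.4304844  0.00512493 0.26207792]
[254  81  16  20 166] [260.98192771  90.28915663] [0.5276 0.0324 0.105 ]
```

View pics/w3.png

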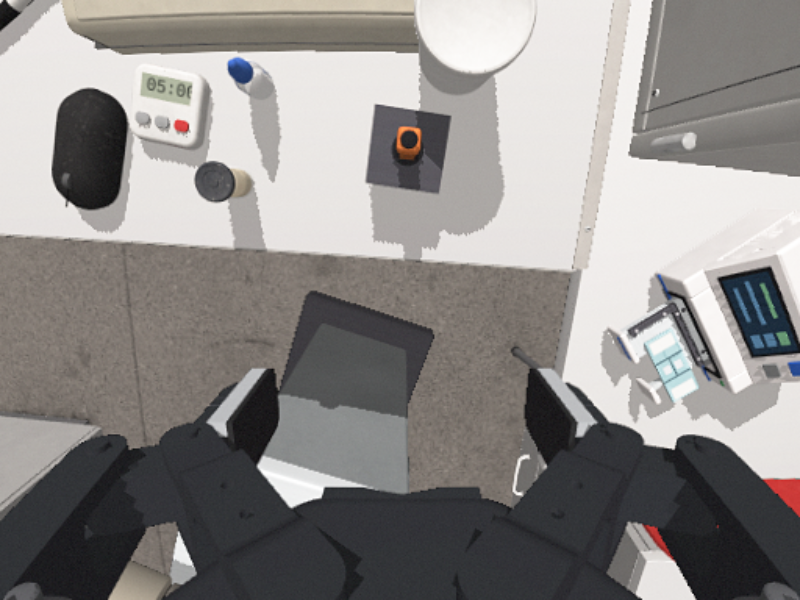

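The stand is in view with corners near (375,104), (450,116), (440,193) and (366,182); the pusher's top is at (408,138). The timer, vial and blue dropper are well to the left, and a white cup sits behind at (475,20). I refine the stand and stop lines numerically.

Run:
```python
from meas import *
import pickle
c=pickle.load(open('w3.pkl','rb'))
hsv=cv2.cvtColor(c['px'],cv2.COLOR_BGR2HSV)
x0,y0,x1,y1=225,58,298,130
g=hsv[y0:y1,x0:x1]
m=((g[...,2]<88)|cv2.inRange(g,(5,150,60),(18,255,255)).astype(bool)).astype(np.uint8)*255
m=cv2.morphologyEx(m,cv2.MORPH_OPEN,np.ones((5,5)))
k=max(cv2.findContours(m,cv2.RETR_EXTERNAL,cv2.CHAIN_APPROX_NONE)[0],key=cv2.contourArea)
h=cv2.convexHull(k)[:,0]+[x0,y0]
print('px box',cv2.boxPoints(cv2.minAreaRect(h.astype(np.float32)))/.64)
print('stand dark mask rect z.045',cv2.minAreaRect((lift(c,h,.045)*1000).astype(np.float32)))
cs=np.array([(375,104),(450,116),(440,193),(366,182)])*.64
P=lift(c,cs,.045)*1000; print(P.round(1),P.mean(0),np.linalg.norm(np.diff(P,axis=0),axis=1))
# handle
mo=cv2.inRange(hsv,(5,150,100),(18,255,255)); ys,xs=np.nonzero(mo)
h=cv2.convexHull(np.c_[xs,ys].astype(np.int32))[:,0]; print((h/.64).round(0).tolist())
for z in (.114,.112):
  u=lift(c,h,z)*1000; print('handle hull',cv2.minAreaRect(u.astype(np.float32)))
print('pred px of (center,.05),( ,.114)',proj(c,[[*P.mean(0)/1000,.05],[*P.mean(0)/1000,.114]])/.64)
# back-stop dark line in w2
c=pickle.load(open('w2.pkl','rb'))
g=cv2.cvtColor(c['px'],cv2.COLOR_BGR2GRAY)
big=cv2.resize(g[60:130,285:365],None,fx=1,fy=1)
def edges(a,b,n=15,w=6,z=.036,sgn=1):
    # dark->bright transition along reader normal in image, a,b world px endpoints
    a=np.array(a,float);b=np.array(b,float);d=(b-a)/np.linalg.norm(b-a);nv=np.array([-d[1],d[0]])
    out=[]
    for t in np.linspace(.1,.9,n):
        s=np.arange(-w,w+.01,.25); q=(a+t*(b-a))[None]+s[:,None]*nv
        v=cv2.remap(g.astype(np.float32),q[:,0].astype(np.float32)[None],q[:,1].astype(np.float32)[None],cv2.INTER_LINEAR)[0]
        gr=np.gradient(cv2.GaussianBlur(v[None],(5,1),1)[0])*sgn; i=gr.argmax(); out.append(onz(c,q[i],z)[:2]*1000)
    o=np.array(out,np.float32); vx,vy,px,py=cv2.fitLine(o,cv2.DIST_HUBER,0,.01,.01).ravel()
    r=(o-[px,py])@[-vy,vx]; print('line ang',np.degrees(np.arctan(vy/vx)).round(2),'pt',px,py,'res',np.abs(r).round(1))
f=lambda u,v:(151+.3*u,.3*v)
for s in (1,-1):
  print(s); edges(f(590,262),f(670,400),sgn=s,w=4); edges(f(486,304),f(570,258),sgn=s,w=3)
  edges(f(438,312),f(487,383),sgn=s,w=3)
```

```text
px box [[384.60986 184.41112]
 [396.4957  107.15318]
 [449.8013  115.35404]
 [437.91547 192.61198]]
stand dark mask rect z.045 ((529.7252807617188, 23.860260009765625), (60.9361572265625, 43.953609466552734), 11.05500316619873)
[[552.4  67.5]
 [563.4   7.8]
 [504.1  -5.4]
 [492.5  55.7]] [528.09292929  31.40502729] [60.7004814  60.80970495 62.13733308]
[[420.0, 138.0], [419.0, 148.0], [417.0, 152.0], [412.0, 156.0], [406.0, 158.0], [402.0, 156.0], [400.0, 155.0], [397.0, 150.0], [397.0, 133.0], [398.0, 128.0], [400.0, 127.0], [409.0, 127.0], [419.0, 128.0], [420.0, 131.0]]
handle hull ((526.0557250976562, 31.5357666015625), (19.558504104614258, 15.330787658691406), 18.81305694580078)
handle hull ((526.270751953125, 31.566654205322266), (19.693479537963867, 15.436593055725098), 18.813045501708984)
pred px of (center,.05),( ,.114) [[407.90616677 148.74911557]
 [409.77808319 139.27983098]]
1
line ang 52.83 pt 451.1082 -282.70532 res [0.  0.  0.3 0.  0.  0.2 0.1 0.1 0.2 0.1 0.2 0.1 0.2 0.1 0.2]
line ang -40.17 pt 456.30347 -242.09879 res [3.5 1.5 0.8 0.  0.2 0.8 0.  0.4 0.4 0.  0.2 0.5 0.8 0.2 1. ]
line ang 54.16 pt 425.0686 -226.07845 res [0.4 1.3 0.3 0.3 0.6 0.2 0.1 0.1 0.5 0.2 0.  0.  0.1 0.2 0.5]
-1
line ang 53.14 pt 451.516 -285.3085 res [0.3 0.  0.  0.3 0.  0.2 0.1 0.3 0.1 0.  0.  0.  0.3 0.6 0. ]
line ang -54.57 pt 454.82367 -240.9995 res [1.8 0.9 0.5 0.4 0.8 1.2 1.8 1.7 3.4 1.2 0.5 0.2 0.6 0.1 2.1]
line ang 53.04 pt 427.09265 -227.83015 res [0.4 0.3 0.1 0.1 0.1 0.  0.1 0.1 0.1 0.  0.2 0.1 0.2 0.  0.2]
```

The stand centre is (528,31.5) mm, with corner spacing of 61–62 mm against 62 nominal. The handle is square to the tool already. The reader's yaw is about -37.1° from two consistent lines. Now I grasp the pusher.

>>> send_rows([
  {"gripper":-1,"linear":[0.04,0.01,0],"delta_rot":[0,0,0]},
  {"gripper":-1,"linear":[0.08,0.02,0],"delta_rot":[0,0,0]},
  {"gripper":-1,"linear":[0.098,0.0255,-0.03],"delta_rot":[0,0,0]},
  {"gripper":-1,"linear":[0.098,0.0255,-0.075],"delta_rot":[0,0,0]},
  {"gripper":-1,"linear":[0.098,0.0255,-0.12],"delta_rot":[0,0,0]},
  {"gripper":-1,"linear":[0.098,0.0255,-0.16],"delta_rot":[0,0,0]},
  {"gripper":-1,"linear":[0.098,0.0255,-0.19],"delta_rot":[0,0,0]},
  {"gripper":-1,"linear":[0.098,0.0255,-0.205],"delta_rot":[0,0,0]},
])

```text
clock: 3.2
position: [0.5262, 0.0286, 0.0539]
ee_rot: [-0.0, 0.987, 0.162, -0.002]
contact_force: [0.2, -0.4, -0.5]
width: 0.0852
gripper_force: 0.0
```

>>> send_rows([
  {"gripper":0.3,"linear":[0,0,0],"delta_rot":[0,0,0]},
  {"gripper":0.5,"linear":[0,0,0],"delta_rot":[0,0,0]},
  {"gripper":0.7,"linear":[0,0,0],"delta_rot":[0,0,0]},
  {"gripper":1,"linear":[0,0,0],"delta_rot":[0,0,0]},
  {"gripper":1,"linear":[0,0,0],"delta_rot":[0,0,0]},
  {"gripper":1,"linear":[0,0,0],"delta_rot":[0,0,0]},
  {"gripper":1,"linear":[0,0,0],"delta_rot":[0,0,0]},
  {"gripper":1,"linear":[0,0,0],"delta_rot":[0,0,0]},
], newtons=80)

```text
clock: 4.0
position: [0.5285, 0.0316, 0.0575]
ee_rot: [-0.0, 0.987, 0.163, 0.001]
contact_force: [-1.2, 1.5, 7.2]
width: 0.0148
gripper_force: 77.8
```

>>> send_rows([
  {"gripper":1,"linear":[0,0,0.02],"delta_rot":[0,0,0]},
  {"gripper":1,"linear":[0,0,0.06],"delta_rot":[0,0,0]},
  {"gripper":1,"linear":[0,0,0.1],"delta_rot":[0,0,0]},
  {"gripper":1,"linear":[-0.01,-0.03,0.12],"delta_rot":[0,0,0.1]},
  {"gripper":1,"linear":[-0.03,-0.065,0.12],"delta_rot":[0,0,0.22]},
  {"gripper":1,"linear":[-0.05,-0.1,0.12],"delta_rot":[0,0,0.34]},
  {"gripper":1,"linear":[-0.07,-0.135,0.12],"delta_rot":[0,0,0.46]},
  {"gripper":1,"linear":[-0.09,-0.17,0.12],"delta_rot":[0,0,0.595]},
])

```text
clock: 4.8
position: [0.4373, -0.1398, 0.1766]
ee_rot: [0.001, 0.894, 0.447, -0.0]
contact_force: [0.4, 0.2, -1.0]
width: 0.0149
gripper_force: 78.4
```

>>> send_rows([
  {"gripper":1,"linear":[-0.02,-0.035,0],"delta_rot":[0,0,0]},
  {"gripper":1,"linear":[-0.04,-0.07,0],"delta_rot":[0,0,0]},
  {"gripper":1,"linear":[-0.055,-0.1,0],"delta_rot":[0,0,0]},
  {"gripper":1,"linear":[-0.065,-0.11,0],"delta_rot":[0,0,0]},
  {"gripper":1,"linear":[-0.065,-0.11,0],"delta_rot":[0,0,0]},
  {"gripper":1,"linear":[-0.065,-0.11,0],"delta_rot":[0,0,0]},
])

```text
clock: 5.4
position: [0.3733, -0.2483, 0.1764]
ee_rot: [-0.0, 0.896, 0.444, 0.0]
contact_force: [0.6, 0.6, -0.3]
width: 0.0148
gripper_force: 78.4
```

Run:
```python
from meas import *
import pickle
s=get_state(); print(s['position'],s['ee_rot'],s['qpos'].round(2),s['contact_force'])
c=cam('wrist'); pickle.dump(c,open('w4.pkl','wb'));
cv2.imwrite('pics/w4.png',cv2.resize(c['px'],(800,600)))
for n in('scene','side'): pickle.dump(cam(n),open(n+'4.pkl','wb'))
print('cam',-c['R'].T@c['t'])
```

```text
[ 0.3733054  -0.24833588  0.17635408] [-2.90622261e-05  8.95920534e-01  4.44214329e-01  1.64118205e-04] [-0.74  0.13  1.85  0.    1.17 -0.09] [ 0.59359894  0.60293532 -0.34920501]
cam [ 0.41463587 -0.19610779  0.31781981]
```

View pics/w4.png

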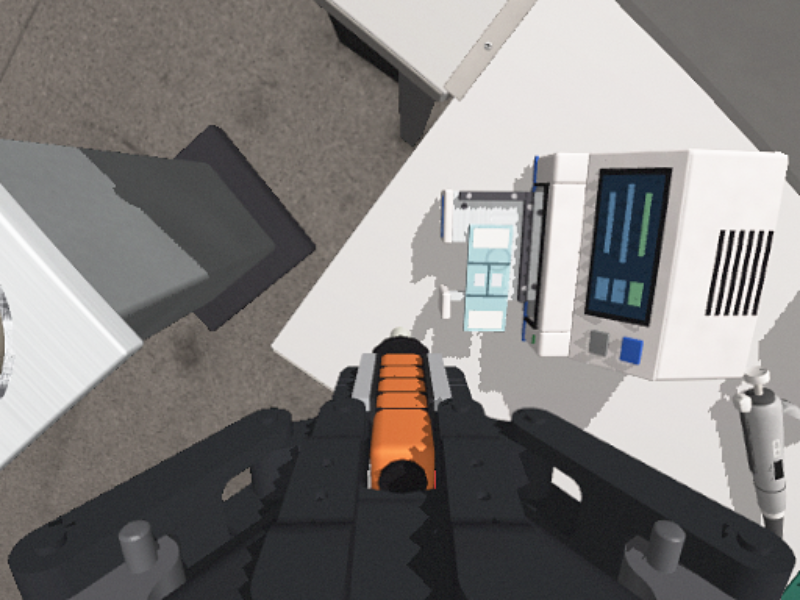

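The view shows the pusher held straight (white tip at (400,333)). The tray lies square to the image: left ear at (447,190–242), right ear at (446,288–318), side stop at row ~197, back stop at column ~525, and glass at x 465–512, y 225–331. I measure these in reader axes.

Run:
```python
from meas import *
import pickle
c=pickle.load(open('w4.pkl','rb')); th=np.radians(-37.1)
ex=np.array([np.cos(th),np.sin(th)]);ey=np.array([-ex[1],ex[0]])
g=cv2.cvtColor(c['px'],cv2.COLOR_BGR2GRAY)
def uv(p,z):
    w=onz(c,p,z)[:2]*1000; return np.array([w@ex,w@ey]).round(1)
# column profile through ears (x=447*.64=286): transitions ; row profile through stop
def prof(fix,rng,axis,z,n):
    v=(g[fix-1:fix+2,rng[0]:rng[1]].mean(0) if axis=='row' else g[rng[0]:rng[1],fix-1:fix+2].mean(1))
    d=np.diff(v); 
    for i in np.nonzero(np.abs(d)>22)[0]:
        p=(rng[0]+i+.5,fix) if axis=='row' else (fix,rng[0]+i+.5)
        print(n,np.round(p,1),int(d[i]),uv(p,z))
prof(286,(112,215),'col',.036,'ear')
prof(314,(112,150),'col',.036,'side@x314')
prof(322,(112,150),'col',.036,'side@x322')
for r in (150,165,180): prof(r,(318,350),'row',.036,f'back@{r}')
prof(140,(275,300),'row',.036,'face')
r=glass(c,(290,135,335,218)); ctr=np.array(r[0]); print('glass',r,ctr@ex,ctr@ey)
# pusher tip
T=proj(c,[[*get_state()['position'][:2],get_state()['position'][2]-.047]]); print('pred tip bottom px',T/.64)
for n in ('side4','scene4'):
  c2=pickle.load(open(n+'.pkl','rb')); print(n,proj(c2,[[*get_state()['position'][:2],get_state()['position'][2]-.047]]))
c2=pickle.load(open('scene4.pkl','rb'));u=proj(c2,[[.40,-.26,.1]])[0].astype(int)
cv2.imwrite('pics/s4.png',cv2.resize(c2['px'][u[1]-60:u[1]+60,u[0]-80:u[0]+80],(800,600),interpolation=cv2.INTER_CUBIC)); print(u)
```

```text
ear [286.  154.5] -66 [480.4  59.9]
ear [286.  182.5] 32 [481.1  29.7]
ear [286.  185.5] 23 [481.2  26.4]
ear [286.  203.5] -71 [481.8   5.9]
side@x314 [314.  121.5] -58 [508.3  93.7]
side@x314 [314.  122.5] -86 [508.4  92.7]
side@x314 [314.  127.5] 46 [508.6  87.6]
side@x314 [314.  128.5] 37 [508.7  86.6]
side@x314 [314.  132.5] 33 [508.9  82.6]
side@x314 [314.  133.5] 37 [508.9  81.6]
side@x314 [314.  145.5] 27 [509.5  69.3]
side@x322 [322.  121.5] -54 [516.6  93.7]
side@x322 [322.  122.5] -93 [516.6  92.7]
side@x322 [322.  127.5] 40 [516.9  87.7]
side@x322 [322.  128.5] 44 [517.   86.7]
side@x322 [322.  132.5] 28 [517.2  82.6]
side@x322 [322.  133.5] 40 [517.2  81.6]
back@150 [325.5 150. ] -29 [521.9  64.6]
back@150 [330.5 150. ] -26 [527.2  64.6]
back@150 [331.5 150. ] -47 [528.3  64.6]
back@150 [332.5 150. ] -24 [529.3  64.6]
back@150 [333.5 150. ] -103 [530.4  64.6]
back@150 [334.5 150. ] 33 [531.5  64.6]
back@150 [339.5 150. ] 69 [536.8  64.6]
back@150 [340.5 150. ] 40 [537.8  64.7]
back@150 [344.5 150. ] -40 [542.1  64.7]
back@150 [345.5 150. ] -79 [543.2  64.7]
back@150 [346
[... 808 characters left out ...]
[335.5 180. ] -31 [534.8  32.3]
back@180 [337.5 180. ] 56 [537.   32.3]
back@180 [338.5 180. ] 44 [538.1  32.3]
back@180 [342.5 180. ] -34 [542.5  32.3]
back@180 [343.5 180. ] -96 [543.6  32.3]
back@180 [345.5 180. ] 64 [545.8  32.3]
back@180 [346.5 180. ] 30 [546.9  32.3]
back@180 [348.5 180. ] 48 [549.1  32.3]
face [281.5 140. ] -79 [475.3  74.9]
face [283.5 140. ] 90 [477.4  74.9]
face [284.5 140. ] 57 [478.5  74.9]
glass ((426.36090087890625, -280.59100341796875), (74.29582214355469, 29.66669464111328), 51.999420166015625) 509.3133369716445 33.38942617331426
pred tip bottom px [[397.60768808 332.42479202]]
side4 [[300.39478359 167.63288288]]
scene4 [[242.11383088 196.36038132]]
[251 202]
```

View pics/s4.png

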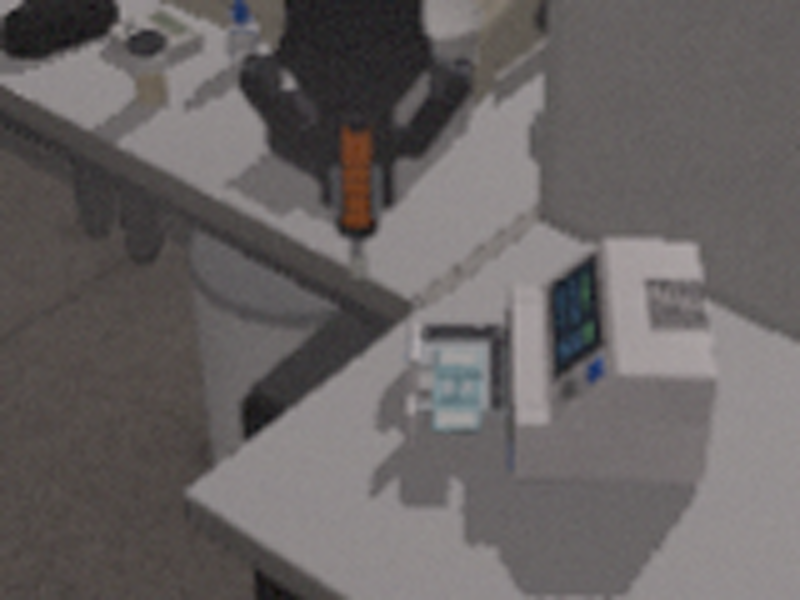

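The corner is at (531, 87) in reader axes (mm, along ex = (0.798,-0.603) and ey = (0.603,0.798)); the stop strips measure 6 mm wide, as they should. The glass centre is 21.7 mm and 53.8 mm short of the corner, which is in range. The scene crop confirms the pusher hangs upright. I go to the notch front and descend.

>>> send_rows([
  {"gripper":1,"linear":[0.0187,-0.0043,0],"delta_rot":[0,0,0]},
  {"gripper":1,"linear":[0.0187,-0.0043,-0.03],"delta_rot":[0,0,0]},
  {"gripper":1,"linear":[0.0187,-0.0043,-0.06],"delta_rot":[0,0,0]},
  {"gripper":1,"linear":[0.0187,-0.0043,-0.085],"delta_rot":[0,0,0]},
  {"gripper":1,"linear":[0.0187,-0.0043,-0.1],"delta_rot":[0,0,0]},
  {"gripper":1,"linear":[0.0187,-0.0043,-0.104],"delta_rot":[0,0,0]},
  {"gripper":1,"linear":[0.0187,-0.0043,-0.104],"delta_rot":[0,0,0]},
  {"gripper":1,"linear":[0.0187,-0.0043,-0.104],"delta_rot":[0,0,0]},
])

```text
clock: 6.35
position: [0.3929, -0.2531, 0.0731]
ee_rot: [0.001, 0.896, 0.445, 0.0]
contact_force: [-0.9, -0.3, -0.1]
width: 0.0149
gripper_force: 78.4
```

```bash
cat > pos.py <<'E'
from meas import *
def uvs():
    s=get_state(); th=np.radians(-37.1); ex=np.array([np.cos(th),np.sin(th)]);ey=np.array([-ex[1],ex[0]])
    p=s['position']*1000; f=s['contact_force']
    print('t %.2f rel corner x %.1f y %.1f tcpz %.1f | Fx %.2f Fy %.2f Fz %.2f'%(s['clock'],p[:2]@ex-531,p[:2]@ey-87.2,p[2],f[:2]@ex,f[:2]@ey,f[2]))
if __name__=='__main__': uvs()
E
python3 pos.py
python3 - <<'E'
from meas import *
c=cam('wrist'); cv2.imwrite('pics/w5.png',cv2.resize(c['px'][100:340,180:500],(800,600),interpolation=cv2.INTER_CUBIC))
E
```

```text
t 6.35 rel corner x -65.0 y -52.0 tcpz 73.1 | Fx -0.51 Fy -0.74 Fz -0.09
```

View pics/w5.png

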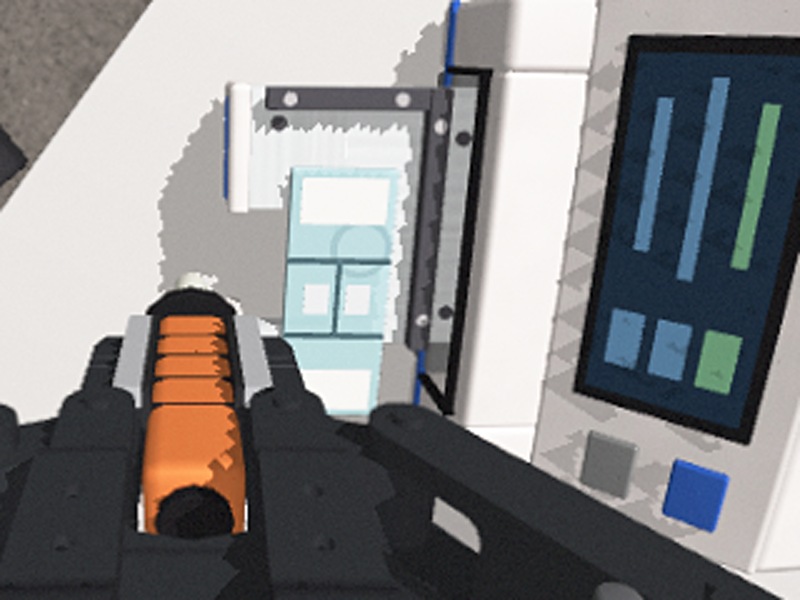

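The tip (190,280) stands in front of the notch, below the left ear, with the glass to its right. I advance towards the glass.

>>> send_rows([
  {"gripper":1,"linear":[0.0064,-0.0048,0],"delta_rot":[0,0,0]},
  {"gripper":1,"linear":[0.0128,-0.0097,0],"delta_rot":[0,0,0]},
  {"gripper":1,"linear":[0.016,-0.0121,0],"delta_rot":[0,0,0]},
  {"gripper":1,"linear":[0.0175,-0.0133,0],"delta_rot":[0,0,0]},
  {"gripper":1,"linear":[0.0187,-0.0142,0],"delta_rot":[0,0,0]},
  {"gripper":1,"linear":[0.0199,-0.0151,0],"delta_rot":[0,0,0]},
  {"gripper":1,"linear":[0.0207,-0.0157,0],"delta_rot":[0,0,0]},
  {"gripper":1,"linear":[0.0215,-0.0163,0],"delta_rot":[0,0,0]},
])

```text
clock: 7.2
position: [0.4135, -0.2691, 0.0723]
ee_rot: [-0.0, 0.896, 0.445, -0.0]
contact_force: [-0.8, -0.7, -0.7]
width: 0.0146
gripper_force: 78.4
```

```bash
python3 pos.py
python3 - <<'E'
from meas import *
import pickle
c=cam('wrist'); pickle.dump(c,open('w6.pkl','wb'))
for z in (.034,): 
    th=np.radians(-37.1); ex=np.array([np.cos(th),np.sin(th)]);ey=np.array([-ex[1],ex[0]])
    hsv=cv2.cvtColor(c['px'],cv2.COLOR_BGR2HSV); m=cv2.inRange(hsv,(80,35,90),(105,255,255))
    P=proj(c,[[*( (531-22)*ex/1000+(87-40)*ey/1000 ),.034]])[0]; print(P)
    n,l,st,ce=cv2.connectedComponentsWithStats(m)
    for i in range(1,n):
        if st[i,4]>100: print(st[i],ce[i])
E
python3 pos.py
```

```text
t 7.20 rel corner x -38.9 y -52.4 tcpz 72.3 | Fx -0.23 Fy -1.03 Fz -0.72
[278.36249786 201.37797478]
[409 129  19  84 565] [418.32035398 169.60353982]
[393 137  14  63 400] [399.395 167.715]
[ 263  166   44   90 1757] [285.7524189  203.64712578]
[383 223  15  25 284] [389.97887324 235.22535211]
[399 228  17  26 315] [407.19047619 239.99365079]
t 7.25 rel corner x -38.6 y -52.4 tcpz 72.3 | Fx 0.81 Fy 0.08 Fz -0.70
```

```bash
cat > avg.py <<'E'
from meas import *
th=np.radians(-37.1); ex=np.array([np.cos(th),np.sin(th)]);ey=np.array([-ex[1],ex[0]])
F=[];P=[]
for i in range(6):
    optics.get_image('side'); s=get_state(); f=s['contact_force'];p=s['position']*1000
    F.append([f[:2]@ex,f[:2]@ey,f[2]]);P.append([p[:2]@ex-531,p[:2]@ey-87.2,p[2]])
print(s['clock'],'F',np.mean(F,0).round(2),'sd',np.std(F,0).round(2),'P',np.mean(P,0).round(2))
E
python3 avg.py
```

```text
7.55 F [ 0.06  0.   -0.42] sd [0.49 0.4  0.44] P [-38.8  -52.4   72.34]
```

>>> send_rows([
  {"gripper":1,"linear":[0.0004,-0.0003,0],"delta_rot":[0,0,0]},
  {"gripper":1,"linear":[0.0008,-0.0006,0],"delta_rot":[0,0,0]},
  {"gripper":1,"linear":[0.0012,-0.0009,0],"delta_rot":[0,0,0]},
  {"gripper":1,"linear":[0.0016,-0.0012,0],"delta_rot":[0,0,0]},
])

```text
clock: 7.95
position: [0.4152, -0.2704, 0.0723]
ee_rot: [0.0, 0.896, 0.445, 0.0]
contact_force: [-1.0, -0.3, -1.0]
width: 0.0152
gripper_force: 78.4
```

```bash
python3 avg.py
```

```text
8.25 F [-0.17  0.07 -0.28] sd [0.23 0.26 0.35] P [-36.7  -52.41  72.32]
```

>>> send_rows([
  {"gripper":1,"linear":[0.0004,-0.0003,0],"delta_rot":[0,0,0]},
  {"gripper":1,"linear":[0.0008,-0.0006,0],"delta_rot":[0,0,0]},
])

```text
clock: 8.45
position: [0.4159, -0.2709, 0.0723]
ee_rot: [-0.0, 0.896, 0.445, -0.0]
contact_force: [-0.6, 1.2, -0.9]
width: 0.0147
gripper_force: 78.4
```

```bash
python3 avg.py
```

```text
8.75 F [-0.22  0.11 -0.43] sd [0.47 0.5  0.43] P [-35.78 -52.39  72.32]
```

>>> send_rows([
  {"gripper":1,"linear":[0.0003,-0.0002,0],"delta_rot":[0,0,0]},
  {"gripper":1,"linear":[0.0006,-0.00045,0],"delta_rot":[0,0,0]},
])

```text
clock: 8.95
position: [0.4162, -0.2711, 0.0723]
ee_rot: [-0.0, 0.896, 0.445, -0.0]
contact_force: [-1.6, 1.1, 0.2]
width: 0.0152
gripper_force: 78.5
```

```bash
python3 avg.py
```

```text
9.25 F [-1.29 -0.    0.56] sd [0.37 0.34 0.25] P [-35.53 -52.35  72.25]
```

>>> send_rows([
  {"gripper":1,"linear":[0.0003,-0.0002,0],"delta_rot":[0,0,0]},
  {"gripper":1,"linear":[0.0006,-0.00045,0],"delta_rot":[0,0,0]},
])

```text
clock: 9.45
position: [0.4164, -0.2712, 0.0722]
ee_rot: [-0.001, 0.896, 0.445, -0.0]
contact_force: [-3.0, 2.1, 2.3]
width: 0.0151
gripper_force: 78.7
```

```bash
python3 avg.py
```

```text
9.75 F [-4.01  0.1   2.07] sd [0.5  0.32 0.47] P [-35.21 -52.32  72.16]
```

>>> send_rows([
  {"gripper":1,"linear":[0.00018,-0.00013,0],"delta_rot":[0,0,0]},
  {"gripper":1,"linear":[0.00018,-0.00013,0],"delta_rot":[0,0,0]},
])

```text
clock: 9.95
position: [0.4166, -0.2713, 0.0722]
ee_rot: [-0.001, 0.896, 0.445, -0.0]
contact_force: [-4.3, 2.8, 2.9]
width: 0.0153
gripper_force: 78.8
```

```bash
python3 avg.py
```

```text
10.25 F [-5.36 -0.35  2.38] sd [0.43 0.46 0.31] P [-35.07 -52.3   72.14]
```

Step 1 is pressed at about 5.4–6 N, with the tip at x = -35.1, exactly where the seated glass puts it. I back out and go round to the glass end.

>>> send_rows([
  {"gripper":1,"linear":[-0.008,0.006,0],"delta_rot":[0,0,0]},
  {"gripper":1,"linear":[-0.0279,0.0211,0],"delta_rot":[0,0,0]},
  {"gripper":1,"linear":[-0.0279,0.0211,0],"delta_rot":[0,0,0]},
  {"gripper":1,"linear":[-0.046,-0.0028,0],"delta_rot":[0,0,0]},
  {"gripper":1,"linear":[-0.0623,-0.0244,0],"delta_rot":[0,0,0]},
  {"gripper":1,"linear":[-0.0424,-0.0395,0],"delta_rot":[0,0,0]},
  {"gripper":1,"linear":[-0.0192,-0.057,0],"delta_rot":[0,0,0]},
  {"gripper":1,"linear":[-0.0192,-0.057,0],"delta_rot":[0,0,0]},
])

```text
clock: 11.05
position: [0.4029, -0.3344, 0.0733]
ee_rot: [0.005, 0.896, 0.444, 0.002]
contact_force: [1.3, 0.6, -0.2]
width: 0.0146
gripper_force: 78.5
```

```bash
python3 avg.py
python3 - <<'E'
from meas import *
c=cam('wrist'); hsv=cv2.cvtColor(c['px'],cv2.COLOR_BGR2HSV); m=cv2.inRange(hsv,(80,35,90),(105,255,255))
th=np.radians(-37.1); ex=np.array([np.cos(th),np.sin(th)]);ey=np.array([-ex[1],ex[0]])
P=proj(c,[[*((531-15)*ex/1000+(87.2-53.8)*ey/1000),.034]])[0].astype(int); print(P)
x0,y0=max(P[0]-70,0),max(P[1]-110,0)
r=glass(c,(x0,y0,P[0]+70,P[1]+110)); q=np.array(r[0]); print(r,q@ex-531,q@ey-87.2)
cv2.imwrite('pics/w7.png',cv2.resize(c['px'],(800,600)))
E
```

```text
11.35 F [-0.35  0.14 -0.56] sd [0.49 0.33 0.42] P [ -14.44 -109.55   72.32]
[255 138]
((432.4069519042969, -284.1416015625), (74.6959228515625, 29.526731491088867), 53.91178512573242) -14.722680735591894 -52.99544757164937
```

View pics/w7.png

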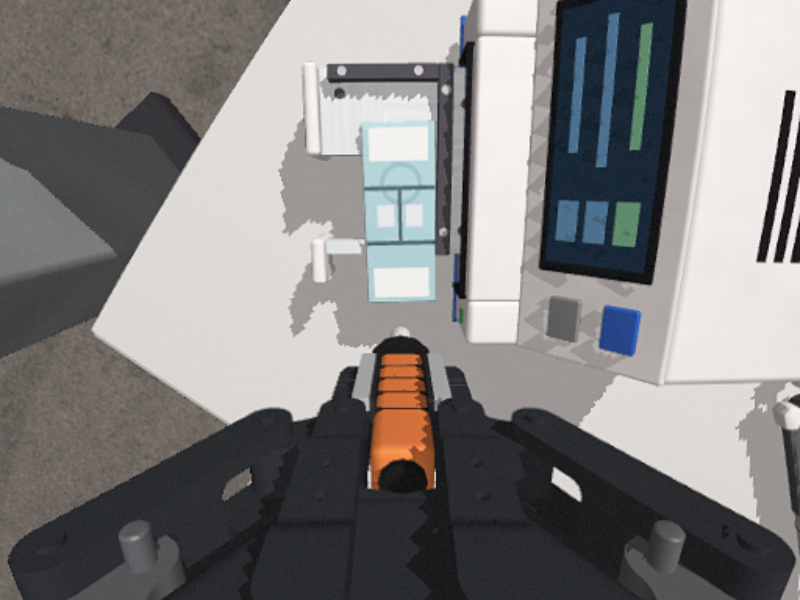

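The glass now lies flush along the back stop (x = -14.7), and the tip (400,332) faces the middle of its end. I push along +y.

>>> send_rows([
  {"gripper":1,"linear":[0.006,0.008,0],"delta_rot":[0,0,0]},
  {"gripper":1,"linear":[0.0072,0.0096,0],"delta_rot":[0,0,0]},
  {"gripper":1,"linear":[0.008,0.0108,0],"delta_rot":[0,0,0]},
  {"gripper":1,"linear":[0.0089,0.012,0],"delta_rot":[0,0,0]},
  {"gripper":1,"linear":[0.0098,0.0132,0],"delta_rot":[0,0,0]},
  {"gripper":1,"linear":[0.0107,0.0145,0],"delta_rot":[0,0,0]},
  {"gripper":1,"linear":[0.0116,0.0157,0],"delta_rot":[0,0,0]},
  {"gripper":1,"linear":[0.0125,0.0169,0],"delta_rot":[0,0,0]},
])

```text
clock: 12.2
position: [0.4107, -0.312, 0.0723]
ee_rot: [0.0, 0.896, 0.445, -0.0]
contact_force: [0.1, -0.5, -0.7]
width: 0.0151
gripper_force: 78.5
```

```bash
python3 avg.py
```

```text
12.5 F [ 0.05 -0.19 -0.6 ] sd [0.37 0.43 0.63] P [-15.24 -88.31  72.31]
```

>>> send_rows([
  {"gripper":1,"linear":[0.0006,0.0008,0],"delta_rot":[0,0,0]},
  {"gripper":1,"linear":[0.0012,0.0016,0],"delta_rot":[0,0,0]},
  {"gripper":1,"linear":[0.0018,0.0024,0],"delta_rot":[0,0,0]},
  {"gripper":1,"linear":[0.0024,0.0032,0],"delta_rot":[0,0,0]},
  {"gripper":1,"linear":[0.0028,0.0038,0],"delta_rot":[0,0,0]},
])

```text
clock: 13.0
position: [0.4135, -0.3081, 0.0723]
ee_rot: [-0.0, 0.896, 0.445, -0.0]
contact_force: [0.1, -0.6, -0.6]
width: 0.0151
gripper_force: 78.5
```

```bash
cat >> avg.py <<'E'
c=cam('wrist'); P=proj(c,[[*((531-15)*ex/1000+(87.2-45)*ey/1000),.034]])[0].astype(int)
r=glass(c,(max(P[0]-70,0),max(P[1]-110,0),P[0]+70,P[1]+110)); q=np.array(r[0]); print('glass',np.round(r[1],1),r[2],q@ex-531,q@ey-87.2)
E
python3 avg.py
```

```text
13.3 F [-0.3  -0.42 -0.61] sd [0.42 0.41 0.29] P [-15.27 -83.6   72.33]
glass [74.8 29.9] 54.70161819458008 -15.050639214860894 -41.338247805059424
```

>>> send_rows([
  {"gripper":1,"linear":[0.0003,0.0004,0],"delta_rot":[0,0,0]},
  {"gripper":1,"linear":[0.0006,0.0008,0],"delta_rot":[0,0,0]},
  {"gripper":1,"linear":[0.0009,0.0012,0],"delta_rot":[0,0,0]},
])

```text
clock: 13.65
position: [0.4144, -0.3071, 0.0723]
ee_rot: [0.0, 0.896, 0.445, 0.0]
contact_force: [-0.6, 0.5, -0.6]
width: 0.0148
gripper_force: 78.5
```

```bash
python3 avg.py
```

```text
13.95 F [ 0.32 -0.25 -0.39] sd [0.22 0.57 0.47] P [-15.3  -82.15  72.33]
glass [74.8 29.9] 54.68635177612305 -15.071390266672665 -39.98590324407643
```

>>> send_rows([
  {"gripper":1,"linear":[0.00025,0.00035,0],"delta_rot":[0,0,0]},
  {"gripper":1,"linear":[0.0005,0.0007,0],"delta_rot":[0,0,0]},
])

```text
clock: 14.2
position: [0.4148, -0.3064, 0.0723]
ee_rot: [0.0, 0.896, 0.445, 0.0]
contact_force: [1.0, -0.2, -1.1]
width: 0.015
gripper_force: 78.5
```

```bash
python3 avg.py
```

```text
14.5 F [ 0.25 -0.23 -0.36] sd [0.53 0.41 0.48] P [-15.33 -81.29  72.33]
glass [74.9 29.9] 54.5703010559082 -15.072086185249987 -39.16367040427587
```

>>> send_rows([
  {"gripper":1,"linear":[0.0002,0.0003,0],"delta_rot":[0,0,0]},
  {"gripper":1,"linear":[0.00045,0.0006,0],"delta_rot":[0,0,0]},
])

```text
clock: 14.75
position: [0.4153, -0.3058, 0.0723]
ee_rot: [0.0, 0.896, 0.445, -0.0]
contact_force: [-0.8, -1.1, 0.1]
width: 0.0147
gripper_force: 78.5
```

```bash
python3 avg.py
```

```text
15.05 F [-0.07  0.19 -0.6 ] sd [0.66 0.46 0.3 ] P [-15.34 -80.56  72.33]
glass [74.8 30. ] 54.566585540771484 -15.070455898662658 -38.42217228163031
```

>>> send_rows([
  {"gripper":1,"linear":[0.0002,0.0003,0],"delta_rot":[0,0,0]},
  {"gripper":1,"linear":[0.00045,0.0006,0],"delta_rot":[0,0,0]},
])

```text
clock: 15.3
position: [0.4157, -0.3052, 0.0723]
ee_rot: [0.0, 0.896, 0.445, -0.0]
contact_force: [-1.2, 0.4, -0.8]
width: 0.0151
gripper_force: 78.5
```

```bash
python3 avg.py
```

```text
15.6 F [-0.27 -0.43 -0.33] sd [0.55 0.14 0.44] P [-15.35 -79.91  72.32]
glass [75.2 29.9] 54.53612518310547 -15.050965766388003 -37.633763676050755
```

>>> send_rows([
  {"gripper":1,"linear":[0.00015,0.0002,0],"delta_rot":[0,0,0]},
  {"gripper":1,"linear":[0.0003,0.0004,0],"delta_rot":[0,0,0]},
])

```text
clock: 15.85
position: [0.4158, -0.305, 0.0724]
ee_rot: [0.0, 0.896, 0.445, -0.0]
contact_force: [-1.1, -0.9, -0.9]
width: 0.0151
gripper_force: 78.4
```

```bash
python3 avg.py
```

```text
16.15 F [-0.48 -1.84 -0.34] sd [0.56 0.73 0.61] P [-15.34 -79.61  72.34]
glass [75.1 30. ] 55.14038848876953 -15.32971774438306 -37.57395127433653
```

>>> send_rows([
  {"gripper":1,"linear":[0.00018,0.00024,0],"delta_rot":[0,0,0]},
  {"gripper":1,"linear":[0.00036,0.00048,0],"delta_rot":[0,0,0]},
])

```text
clock: 16.4
position: [0.4161, -0.3047, 0.0723]
ee_rot: [0.0, 0.896, 0.445, -0.001]
contact_force: [-3.5, -4.1, 0.6]
width: 0.0149
gripper_force: 78.4
```

```bash
python3 avg.py
```

```text
16.7 F [-0.26 -4.6  -0.26] sd [0.63 0.72 0.45] P [-15.34 -79.24  72.35]
glass [75.5 29.9] 54.4659423828125 -15.036941667563951 -37.47523439669445
```

>>> send_rows([
  {"gripper":1,"linear":[0.00011,0.00015,0],"delta_rot":[0,0,0]},
  {"gripper":1,"linear":[0.00011,0.00015,0],"delta_rot":[0,0,0]},
])

```text
clock: 16.95
position: [0.4161, -0.3046, 0.0723]
ee_rot: [0.0, 0.896, 0.445, -0.001]
contact_force: [-4.5, -4.6, -0.5]
width: 0.0149
gripper_force: 78.4
```

```bash
python3 avg.py
python3 - <<'E'
from meas import *
c=cam('wrist'); g=cv2.cvtColor(c['px'],cv2.COLOR_BGR2GRAY)
import pickle; pickle.dump(c,open('w8.pkl','wb'))
th=np.radians(-37.1); ex=np.array([np.cos(th),np.sin(th)]);ey=np.array([-ex[1],ex[0]])
# edge points of the stop back line & front face across v, and glass front edge: fit angle
def line(u0,v0,v1,z,n=25,w=3.5,sgn=1):
    o=[]
    for v in np.linspace(v0,v1,n):
        s=np.arange(-w,w,.1); W=[[*(((531+u0+k)*ex+(87.2+v)*ey)/1000),z] for k in s]; q=proj(c,W).astype(np.float32)
        I=cv2.remap(g,q[:,0][None],q[:,1][None],cv2.INTER_LINEAR)[0].astype(float); I=np.convolve(I,np.ones(7)/7,'same')
        d=np.gradient(I)[8:-8]*sgn; o.append([v,s[8+d.argmax()]+u0])
    o=np.array(o,np.float32); vx,vy,px,py=cv2.fitLine(o,cv2.DIST_HUBER,0,.01,.01).ravel()
    return 'slope %.4f rad, mid %.2f res %.2f'%(vy/vx,py,np.abs((o-[px,py])@[-vy,vx]).mean())
print('stop back edge',line(6,-65,-5,.036),line(6,-65,-5,.036,sgn=-1))
print('stop front edge',line(0,-65,-5,.036,w=3),line(0,-65,-5,.036,sgn=-1,w=3))
print('glass front',line(-30,-70,-33,.034,w=3),line(-30,-70,-33,.034,sgn=-1,w=3))
E
```

```text
17.25 F [-0.66 -5.85 -0.16] sd [0.49 0.14 0.35] P [-15.35 -79.15  72.35]
glass [75.3 29.9] 54.45668029785156 -15.058785017912328 -37.425407167705494
stop back edge slope 0.0044 rad, mid 6.37 res 0.14 slope 0.0160 rad, mid 3.83 res 0.51
stop front edge slope 0.0013 rad, mid 0.99 res 0.54 slope -0.0017 rad, mid -0.09 res 0.17
glass front slope -0.0202 rad, mid -29.48 res 0.16 slope 0.0059 rad, mid -30.78 res 0.65
```

Step 2 is pressed at about 5.8 N. I check the flushness on the stored picture by eye, while the force holds.

Run:
```python
from meas import *
import pickle
c=pickle.load(open('w8.pkl','rb'))
th=np.radians(-37.1); ex=np.array([np.cos(th),np.sin(th)]);ey=np.array([-ex[1],ex[0]])
P=proj(c,[[*((531-18)*ex/1000+(87.2-38)*ey/1000),.034]])[0].astype(int); print(P)
x0,y0=max(P[0]-64,0),max(P[1]-48,0); print(x0,y0)
cv2.imwrite('pics/w8.png',cv2.resize(c['px'][y0:y0+96,x0:x0+128],(800,600),interpolation=cv2.INTER_CUBIC))
```

```text
[250 160]
186 112
```

View pics/w8.png

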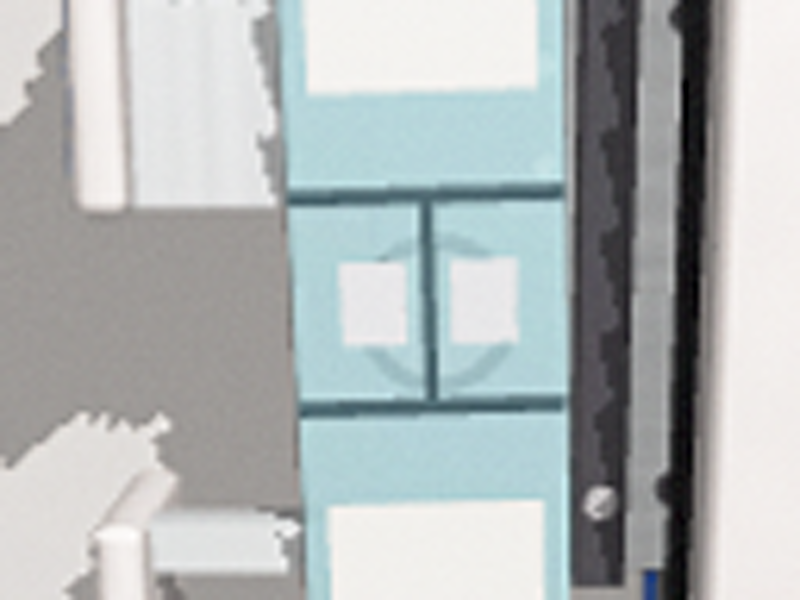

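The crop shows the glass's right edge at (563,0)–(568,590) against the stop's edge at (577,0)–(572,590). That is a gap growing to about 1 mm at the upper end, a tilt of roughly 0.017 rad. This is close to the limit, so I re-press the back stop at the glass's middle, then the side again.

>>> send_rows([
  {"gripper":1,"linear":[-0.0048,-0.0064,0],"delta_rot":[0,0,0]},
  {"gripper":1,"linear":[-0.0169,-0.0223,0],"delta_rot":[0,0,0]},
  {"gripper":1,"linear":[-0.0368,-0.0072,0],"delta_rot":[0,0,0]},
  {"gripper":1,"linear":[-0.0568,0.0079,0],"delta_rot":[0,0,0]},
  {"gripper":1,"linear":[-0.0369,0.0342,0],"delta_rot":[0,0,0]},
  {"gripper":1,"linear":[-0.0164,0.0613,0],"delta_rot":[0,0,0]},
  {"gripper":1,"linear":[-0.0164,0.0613,0],"delta_rot":[0,0,0]},
  {"gripper":1,"linear":[0.0028,0.0468,0],"delta_rot":[0,0,0]},
])

```text
clock: 18.15
position: [0.4174, -0.2539, 0.072]
ee_rot: [-0.003, 0.895, 0.445, -0.0]
contact_force: [0.8, 0.0, 0.8]
width: 0.0151
gripper_force: 78.5
```

```bash
cat > tilt.py <<'E'
from meas import *
th=np.radians(-37.1); ex=np.array([np.cos(th),np.sin(th)]);ey=np.array([-ex[1],ex[0]])
c=cam('wrist'); hsv=cv2.cvtColor(c['px'],cv2.COLOR_BGR2HSV).astype(np.float32); g=cv2.cvtColor(c['px'],cv2.COLOR_BGR2GRAY).astype(np.float32)
def line(img,u0,v0,v1,z,sgn,n=25,w=3.):
    o=[]
    for v in np.linspace(v0,v1,n):
        s=np.arange(-w,w,.1); W=[[*(((531+u0+k)*ex+(87.2+v)*ey)/1000),z] for k in s]; q=proj(c,W).astype(np.float32)
        I=cv2.remap(img,q[:,0][None],q[:,1][None],cv2.INTER_LINEAR)[0].astype(float); I=np.convolve(I,np.ones(7)/7,'same')
        d=np.gradient(I)[8:-8]*sgn; o.append([v,s[8+d.argmax()]+u0])
    o=np.array(o,np.float32); vx,vy,px,py=cv2.fitLine(o,cv2.DIST_HUBER,0,.01,.01).ravel()
    print('slope %.4f at -38: %.2f res %.2f'%(vy/vx,py+vy/vx*(-38-px),np.abs((o-[px,py])@[-vy,vx]).mean()))
S=np.ascontiguousarray(hsv[...,1])
print('stop back');line(g,6,-65,-5,.036,1)
print('glass back(sat fall)');line(S,0,-68,-8,.034,-1)
print('glass front(sat rise)');line(S,-30,-68,-8,.034,1)
E
python3 avg.py; python3 tilt.py
```

```text
18.45 F [ 0.95 -0.18 -0.55] sd [2.29 0.62 0.55] P [-39.94 -39.4   72.42]
glass [74.8 29.6] 54.591861724853516 -15.285349171662347 -37.30538713384639
stop back
slope -0.0006 at -38: 6.22 res 0.13
glass back(sat fall)
slope -0.0329 at -38: -0.31 res 0.23
glass front(sat rise)
slope -0.0237 at -38: -30.18 res 0.68
```

>>> send_rows([
  {"gripper":1,"linear":[0.0005,-0.0004,0],"delta_rot":[0,0,0]},
  {"gripper":1,"linear":[0.001,-0.0008,0],"delta_rot":[0,0,0]},
  {"gripper":1,"linear":[0.0015,-0.0011,0],"delta_rot":[0,0,0]},
  {"gripper":1,"linear":[0.002,-0.0015,0],"delta_rot":[0,0,0]},
  {"gripper":1,"linear":[0.0025,-0.0019,0],"delta_rot":[0,0,0]},
])

```text
clock: 19.05
position: [0.4219, -0.2593, 0.0723]
ee_rot: [0.0, 0.896, 0.445, 0.0]
contact_force: [1.1, -0.7, -0.7]
width: 0.0151
gripper_force: 78.5
```

```bash
python3 avg.py
```

```text
19.35 F [-0.2   0.18 -0.57] sd [0.39 0.6  0.58] P [-38.13 -39.53  72.32]
glass [70.8 29.5] 54.63008117675781 -15.2655124178184 -35.162528957686135
```

>>> send_rows([
  {"gripper":1,"linear":[0.0004,-0.0003,0],"delta_rot":[0,0,0]},
  {"gripper":1,"linear":[0.0008,-0.0006,0],"delta_rot":[0,0,0]},
  {"gripper":1,"linear":[0.0012,-0.0009,0],"delta_rot":[0,0,0]},
  {"gripper":1,"linear":[0.0016,-0.0012,0],"delta_rot":[0,0,0]},
])

```text
clock: 19.8
position: [0.4235, -0.2605, 0.0723]
ee_rot: [0.0, 0.896, 0.445, 0.0]
contact_force: [0.8, 0.3, -0.6]
width: 0.0151
gripper_force: 78.5
```

```bash
python3 avg.py; python3 tilt.py
```

```text
20.1 F [-0.01  0.1  -0.43] sd [0.32 0.41 0.67] P [-36.16 -39.54  72.32]
glass [69.9 29.5] 54.546688079833984 -15.325795203864232 -34.74663610965974
stop back
slope -0.0042 at -38: 6.31 res 0.16
glass back(sat fall)
slope -0.0467 at -38: -0.31 res 0.22
glass front(sat rise)
slope 0.0081 at -38: -30.64 res 0.61
```

>>> send_rows([
  {"gripper":1,"linear":[0.0004,-0.0003,0],"delta_rot":[0,0,0]},
  {"gripper":1,"linear":[0.0008,-0.0006,0],"delta_rot":[0,0,0]},
])

```text
clock: 20.4
position: [0.4239, -0.2607, 0.0722]
ee_rot: [-0.0, 0.896, 0.445, -0.0]
contact_force: [-1.6, 1.5, 0.6]
width: 0.0152
gripper_force: 78.4
```

```bash
python3 avg.py
```

```text
20.7 F [-1.67  0.32  0.43] sd [0.69 0.27 0.22] P [-35.64 -39.45  72.24]
glass [69.7 29.5] 54.252872467041016 -14.97552778264776 -34.6240675470713
```

>>> send_rows([
  {"gripper":1,"linear":[0.0003,-0.0002,0],"delta_rot":[0,0,0]},
  {"gripper":1,"linear":[0.0006,-0.00045,0],"delta_rot":[0,0,0]},
])

```text
clock: 20.95
position: [0.4242, -0.2609, 0.0722]
ee_rot: [-0.001, 0.896, 0.445, -0.0]
contact_force: [-2.3, 2.7, 1.3]
width: 0.0148
gripper_force: 78.6
```

```bash
python3 avg.py; python3 tilt.py
```

```text
21.25 F [-3.43  1.04  1.52] sd [0.46 0.18 0.71] P [-35.26 -39.39  72.18]
glass [68.5 29.6] 53.712486267089844 -14.800813728712455 -34.11481686106085
stop back
slope -0.0012 at -38: 6.32 res 0.13
glass back(sat fall)
slope -0.0068 at -38: 0.35 res 0.22
glass front(sat rise)
slope -0.0025 at -38: -30.10 res 0.58
```

>>> send_rows([
  {"gripper":1,"linear":[0.00032,-0.00024,0],"delta_rot":[0,0,0]},
  {"gripper":1,"linear":[0.00032,-0.00024,0],"delta_rot":[0,0,0]},
])

```text
clock: 21.55
position: [0.4245, -0.261, 0.0722]
ee_rot: [-0.001, 0.896, 0.445, -0.0]
contact_force: [-3.5, 4.8, 2.1]
width: 0.0152
gripper_force: 78.8
```

```bash
python3 avg.py; python3 tilt.py
```

```text
21.85 F [-5.23  1.24  1.91] sd [0.29 0.46 0.63] P [-35.   -39.36  72.15]
glass [68.3 29.7] 53.30649185180664 -14.711996722965637 -34.05502975526227
stop back
slope -0.0001 at -38: 6.30 res 0.14
glass back(sat fall)
slope -0.0070 at -38: 0.51 res 0.24
glass front(sat rise)
slope 0.0088 at -38: -30.19 res 0.74
```

The re-press made the glass flush: the slope change confirms the earlier tilt was close to the limit. The contact point also shows that the glass centre is at x ≈ -15.8 in TCP terms, so my earlier end push was slightly off-middle. I go back to the end, now at x = -15.9.

>>> send_rows([
  {"gripper":1,"linear":[-0.0064,0.0048,0],"delta_rot":[0,0,0]},
  {"gripper":1,"linear":[-0.0263,0.0199,0],"delta_rot":[0,0,0]},
  {"gripper":1,"linear":[-0.0444,-0.004,0],"delta_rot":[0,0,0]},
  {"gripper":1,"linear":[-0.0631,-0.0288,0],"delta_rot":[0,0,0]},
  {"gripper":1,"linear":[-0.0432,-0.0439,0],"delta_rot":[0,0,0]},
  {"gripper":1,"linear":[-0.0224,-0.0596,0],"delta_rot":[0,0,0]},
  {"gripper":1,"linear":[-0.0224,-0.0596,0],"delta_rot":[0,0,0]},
  {"gripper":1,"linear":[-0.0164,-0.0516,0],"delta_rot":[0,0,0]},
])

```text
clock: 22.75
position: [0.4093, -0.315, 0.0725]
ee_rot: [0.001, 0.896, 0.444, 0.0]
contact_force: [0.4, 0.2, 0.3]
width: 0.0149
gripper_force: 78.5
```

```bash
python3 avg.py; python3 tilt.py;python3 pos.py
```

```text
23.05 F [-0.18  0.14 -0.12] sd [0.62 0.87 0.54] P [-16.62 -89.83  72.28]
glass [74.9 29.8] 53.196380615234375 -14.402203761386204 -37.5673637457127
stop back
slope 0.0024 at -38: 6.36 res 0.14
glass back(sat fall)
slope -0.0180 at -38: 0.52 res 0.09
glass front(sat rise)
slope -0.0043 at -38: -29.38 res 0.16
t 23.15 rel corner x -16.3 y -90.5 tcpz 72.4 | Fx -0.59 Fy -0.59 Fz 0.28
```

>>> send_rows([
  {"gripper":1,"linear":[0.0022,0.0021,0],"delta_rot":[0,0,0]},
  {"gripper":1,"linear":[0.004,0.0045,0],"delta_rot":[0,0,0]},
  {"gripper":1,"linear":[0.0047,0.0055,0],"delta_rot":[0,0,0]},
  {"gripper":1,"linear":[0.0053,0.0062,0],"delta_rot":[0,0,0]},
])

```text
clock: 23.55
position: [0.4141, -0.307, 0.0723]
ee_rot: [0.0, 0.896, 0.445, 0.0]
contact_force: [0.1, 0.3, -1.6]
width: 0.015
gripper_force: 78.5
```

```bash
python3 avg.py
```

```text
23.85 F [ 0.37  0.27 -0.86] sd [0.45 0.88 0.67] P [-15.5  -82.37  72.31]
glass [74.6 29.9] 53.21812438964844 -14.347033841913799 -37.86671124591744
```

>>> send_rows([
  {"gripper":1,"linear":[0.0003,0.0004,0],"delta_rot":[0,0,0]},
  {"gripper":1,"linear":[0.0006,0.0008,0],"delta_rot":[0,0,0]},
])

```text
clock: 24.1
position: [0.4146, -0.3064, 0.0723]
ee_rot: [0.0, 0.896, 0.444, 0.0]
contact_force: [-0.2, -0.0, -0.4]
width: 0.0152
gripper_force: 78.5
```

```bash
python3 avg.py
```

```text
24.4 F [ 0.15 -0.01 -0.16] sd [0.26 0.34 0.43] P [-15.52 -81.41  72.33]
glass [74.7 29.9] 53.18110656738281 -14.34006691914476 -37.58319709346651
```

>>> send_rows([
  {"gripper":1,"linear":[-0.0003,0.0002,0],"delta_rot":[0,0,0]},
  {"gripper":1,"linear":[0.0002,0.0008,0],"delta_rot":[0,0,0]},
])

```text
clock: 24.65
position: [0.4148, -0.3055, 0.0723]
ee_rot: [0.0, 0.896, 0.444, -0.0]
contact_force: [0.1, -0.2, -0.4]
width: 0.015
gripper_force: 78.5
```

```bash
python3 avg.py
```

```text
24.95 F [ 0.02 -0.   -0.66] sd [0.56 0.36 0.34] P [-15.85 -80.61  72.33]
glass [74.8 29.9] 53.21586990356445 -14.339144805567003 -37.49820735328341
```

>>> send_rows([
  {"gripper":1,"linear":[0.00015,0.0002,0],"delta_rot":[0,0,0]},
  {"gripper":1,"linear":[0.0003,0.0004,0],"delta_rot":[0,0,0]},
])

```text
clock: 25.2
position: [0.4151, -0.3051, 0.0723]
ee_rot: [0.0, 0.896, 0.445, 0.0]
contact_force: [-0.1, 0.6, -0.3]
width: 0.0151
gripper_force: 78.5
```

```bash
python3 avg.py
```

```text
25.5 F [ 0.1  -0.17 -0.82] sd [0.5  0.51 0.53] P [-15.83 -80.15  72.33]
glass [75.  29.9] 53.23823165893555 -14.321523852714108 -37.71552725550396
```

>>> send_rows([
  {"gripper":1,"linear":[0.00015,0.0002,0],"delta_rot":[0,0,0]},
  {"gripper":1,"linear":[0.0003,0.0004,0],"delta_rot":[0,0,0]},
])

```text
clock: 25.75
position: [0.4154, -0.3048, 0.0723]
ee_rot: [0.0, 0.896, 0.445, -0.0]
contact_force: [-0.1, -0.4, -0.9]
width: 0.015
gripper_force: 78.5
```

```bash
python3 avg.py
```

```text
Traceback (most recent call last):
  File "avg.py", line 5, in <module>
    optics.get_image('side'); s=get_state(); f=s['contact_force'];p=s['position']*1000
    ~~~~~~~~~~~~~~~~^^^^^^^^
ValueError: 200 camera calls are used up
```

>>> send_rows([
  {"gripper":1,"linear":[0.00015,0.0002,0],"delta_rot":[0,0,0]},
  {"gripper":1,"linear":[0.0003,0.0004,0],"delta_rot":[0,0,0]},
])

```text
clock: 26.0
position: [0.4155, -0.3046, 0.0723]
ee_rot: [0.0, 0.896, 0.445, -0.0]
contact_force: [-0.9, -1.6, 0.0]
width: 0.0154
gripper_force: 78.4
```

```bash
python3 avg.py
```

```text
Traceback (most recent call last):
  File "avg.py", line 5, in <module>
    optics.get_image('side'); s=get_state(); f=s['contact_force'];p=s['position']*1000
    ~~~~~~~~~~~~~~~~^^^^^^^^
ValueError: 200 camera calls are used up
```

The cameras are used up, so I read forces from hold rows from here on.

>>> send_rows([
  {"gripper":1,"linear":[0.00015,0.0002,0],"delta_rot":[0,0,0]},
  {"gripper":1,"linear":[0.0003,0.0004,0],"delta_rot":[0,0,0]},
])

```text
clock: 26.2
position: [0.4157, -0.3044, 0.0723]
ee_rot: [0.0, 0.896, 0.445, -0.001]
contact_force: [-2.6, -2.1, -0.3]
width: 0.0151
gripper_force: 78.4
```

>>> send_rows([
  {"gripper":1,"linear":[0,0,0],"delta_rot":[0,0,0]},
])

```text
clock: 26.3
position: [0.4157, -0.3044, 0.0723]
ee_rot: [0.0, 0.896, 0.445, -0.0]
contact_force: [-2.6, -3.1, -1.3]
width: 0.015
gripper_force: 78.4
```

>>> send_rows([
  {"gripper":1,"linear":[0,0,0],"delta_rot":[0,0,0]},
])

```text
clock: 26.4
position: [0.4157, -0.3043, 0.0723]
ee_rot: [0.0, 0.896, 0.445, -0.0]
contact_force: [-3.6, -2.7, -0.4]
width: 0.0145
gripper_force: 78.4
```

>>> send_rows([
  {"gripper":1,"linear":[0,0,0],"delta_rot":[0,0,0]},
])

```text
clock: 26.5
position: [0.4158, -0.3043, 0.0723]
ee_rot: [0.0, 0.896, 0.445, -0.0]
contact_force: [-2.6, -3.6, 0.3]
width: 0.0151
gripper_force: 78.4
```

```bash
python3 pos.py
```

```text
t 26.50 rel corner x -15.9 y -79.1 tcpz 72.3 | Fx 0.10 Fy -4.40 Fz 0.29
```

>>> send_rows([
  {"gripper":1,"linear":[0.00015,0.0002,0],"delta_rot":[0,0,0]},
  {"gripper":1,"linear":[0.00015,0.0002,0],"delta_rot":[0,0,0]},
])

```text
clock: 26.7
position: [0.4158, -0.3042, 0.0724]
ee_rot: [0.0, 0.896, 0.445, -0.001]
contact_force: [-3.3, -3.5, 0.8]
width: 0.015
gripper_force: 78.4
```

>>> send_rows([
  {"gripper":1,"linear":[0,0,0],"delta_rot":[0,0,0]},
])

```text
clock: 26.8
position: [0.4158, -0.3042, 0.0723]
ee_rot: [0.0, 0.896, 0.445, -0.001]
contact_force: [-3.6, -4.1, -0.8]
width: 0.0151
gripper_force: 78.4
```

>>> send_rows([
  {"gripper":1,"linear":[0,0,0],"delta_rot":[0,0,0]},
])

```text
clock: 26.9
position: [0.4158, -0.3042, 0.0723]
ee_rot: [0.0, 0.896, 0.445, -0.001]
contact_force: [-3.9, -4.3, -1.7]
width: 0.0151
gripper_force: 78.4
```

>>> send_rows([
  {"gripper":1,"linear":[0,0,0],"delta_rot":[0,0,0]},
])

```text
clock: 27.0
position: [0.4158, -0.3042, 0.0723]
ee_rot: [0.0, 0.896, 0.445, -0.001]
contact_force: [-3.8, -3.8, 0.3]
width: 0.0147
gripper_force: 78.4
```

```bash
python3 pos.py
```

```text
t 27.00 rel corner x -15.9 y -79.0 tcpz 72.3 | Fx -0.73 Fy -5.33 Fz 0.32
```

Step 2 is pressed flush at about 5.4 N. Next I go to the left ear.

>>> send_rows([
  {"gripper":1,"linear":[-0.0048,-0.0064,0],"delta_rot":[0,0,0]},
  {"gripper":1,"linear":[-0.0169,-0.0223,0],"delta_rot":[0,0,0]},
  {"gripper":1,"linear":[-0.0368,-0.0072,0],"delta_rot":[0,0,0]},
  {"gripper":1,"linear":[-0.0584,0.0091,0],"delta_rot":[0,0,0]},
  {"gripper":1,"linear":[-0.0415,0.0314,0],"delta_rot":[0,0,0]},
  {"gripper":1,"linear":[-0.0204,0.0593,0],"delta_rot":[0,0,0]},
  {"gripper":1,"linear":[-0.0005,0.0856,-0.004],"delta_rot":[0,0,0]},
  {"gripper":1,"linear":[-0.0005,0.0856,-0.004],"delta_rot":[0,0,0]},
])

```text
clock: 27.8
position: [0.4173, -0.215, 0.0681]
ee_rot: [-0.001, 0.895, 0.446, 0.001]
contact_force: [-0.8, 0.5, -0.7]
width: 0.015
gripper_force: 78.4
```

>>> send_rows([
  {"gripper":1,"linear":[0.0016,-0.0012,0],"delta_rot":[0,0,0]},
  {"gripper":1,"linear":[0.004,-0.003,0],"delta_rot":[0,0,0]},
  {"gripper":1,"linear":[0.0048,-0.0036,0],"delta_rot":[0,0,0]},
  {"gripper":1,"linear":[0.0056,-0.0042,0],"delta_rot":[0,0,0]},
])

```text
clock: 28.2
position: [0.4212, -0.2232, 0.0684]
ee_rot: [0.0, 0.896, 0.444, 0.0]
contact_force: [0.3, 0.7, -0.6]
width: 0.015
gripper_force: 78.4
```

```bash
python3 pos.py
```

```text
t 28.20 rel corner x -60.4 y -11.2 tcpz 68.4 | Fx -0.12 Fy 0.73 Fz -0.64
```

>>> send_rows([
  {"gripper":1,"linear":[0.0008,-0.0006,0],"delta_rot":[0,0,0]},
  {"gripper":1,"linear":[0.0016,-0.0012,0],"delta_rot":[0,0,0]},
  {"gripper":1,"linear":[0.0024,-0.0018,0],"delta_rot":[0,0,0]},
  {"gripper":1,"linear":[0.0032,-0.0024,0],"delta_rot":[0,0,0]},
  {"gripper":1,"linear":[0.004,-0.003,0],"delta_rot":[0,0,0]},
  {"gripper":1,"linear":[0.0048,-0.0036,0],"delta_rot":[0,0,0]},
  {"gripper":1,"linear":[0.0056,-0.0042,0],"delta_rot":[0,0,0]},
  {"gripper":1,"linear":[0.0064,-0.0048,0],"delta_rot":[0,0,0]},
])

```text
clock: 29.0
position: [0.4232, -0.2239, 0.0675]
ee_rot: [-0.005, 0.896, 0.445, -0.003]
contact_force: [-8.6, 5.7, 6.3]
width: 0.0148
gripper_force: 79.4
```

```bash
python3 pos.py
```

```text
t 29.00 rel corner x -58.4 y -10.5 tcpz 67.5 | Fx -10.32 Fy -0.69 Fz 6.29
```

>>> send_rows([
  {"gripper":1,"linear":[0.0012,-0.0009,0],"delta_rot":[0,0,0]},
  {"gripper":1,"linear":[0.0024,-0.0018,0],"delta_rot":[0,0,0]},
  {"gripper":1,"linear":[0.0036,-0.0027,0],"delta_rot":[0,0,0]},
  {"gripper":1,"linear":[0.0048,-0.0036,0],"delta_rot":[0,0,0]},
  {"gripper":1,"linear":[0.006,-0.0045,0],"delta_rot":[0,0,0]},
  {"gripper":1,"linear":[0.0072,-0.0054,0],"delta_rot":[0,0,0]},
  {"gripper":1,"linear":[0.0084,-0.0063,0],"delta_rot":[0,0,0]},
  {"gripper":1,"linear":[0.0096,-0.0072,0],"delta_rot":[0,0,0]},
])

```text
clock: 29.8
position: [0.4324, -0.2308, 0.0675]
ee_rot: [-0.005, 0.896, 0.445, -0.003]
contact_force: [-8.1, 5.0, 5.6]
width: 0.0151
gripper_force: 79.4
```

```bash
python3 pos.py
```

```text
t 29.80 rel corner x -46.9 y -10.4 tcpz 67.5 | Fx -9.48 Fy -0.90 Fz 5.60
```

>>> send_rows([
  {"gripper":1,"linear":[0.0016,-0.0012,0],"delta_rot":[0,0,0]},
  {"gripper":1,"linear":[0.0032,-0.0024,0],"delta_rot":[0,0,0]},
  {"gripper":1,"linear":[0.0048,-0.0036,0],"delta_rot":[0,0,0]},
  {"gripper":1,"linear":[0.0064,-0.0048,0],"delta_rot":[0,0,0]},
  {"gripper":1,"linear":[0.008,-0.006,0],"delta_rot":[0,0,0]},
  {"gripper":1,"linear":[0.0096,-0.0072,0],"delta_rot":[0,0,0]},
  {"gripper":1,"linear":[0.0112,-0.0084,0],"delta_rot":[0,0,0]},
  {"gripper":1,"linear":[0.0128,-0.0096,0],"delta_rot":[0,0,0]},
])

```text
clock: 30.6
position: [0.4452, -0.2404, 0.0675]
ee_rot: [-0.005, 0.896, 0.445, -0.003]
contact_force: [-8.3, 5.5, 7.1]
width: 0.0152
gripper_force: 79.5
```

```bash
python3 pos.py
```

```text
t 30.60 rel corner x -30.9 y -10.4 tcpz 67.5 | Fx -10.00 Fy -0.61 Fz 7.15
```

>>> send_rows([
  {"gripper":1,"linear":[0.0016,-0.0012,0],"delta_rot":[0,0,0]},
  {"gripper":1,"linear":[0.0032,-0.0024,0],"delta_rot":[0,0,0]},
  {"gripper":1,"linear":[0.0048,-0.0036,0],"delta_rot":[0,0,0]},
  {"gripper":1,"linear":[0.0064,-0.0048,0],"delta_rot":[0,0,0]},
  {"gripper":1,"linear":[0.008,-0.006,0],"delta_rot":[0,0,0]},
  {"gripper":1,"linear":[0.0096,-0.0072,0],"delta_rot":[0,0,0]},
  {"gripper":1,"linear":[0.0112,-0.0084,0],"delta_rot":[0,0,0]},
  {"gripper":1,"linear":[0.0128,-0.0096,0],"delta_rot":[0,0,0]},
])

```text
clock: 31.4
position: [0.458, -0.2501, 0.0675]
ee_rot: [-0.005, 0.896, 0.445, -0.003]
contact_force: [-9.4, 5.7, 6.5]
width: 0.0149
gripper_force: 79.4
```

```bash
python3 pos.py
```

```text
t 31.40 rel corner x -14.9 y -10.4 tcpz 67.5 | Fx -10.94 Fy -1.07 Fz 6.51
```

>>> send_rows([
  {"gripper":1,"linear":[0.0016,-0.0012,0],"delta_rot":[0,0,0]},
  {"gripper":1,"linear":[0.0032,-0.0024,0],"delta_rot":[0,0,0]},
  {"gripper":1,"linear":[0.0044,-0.0033,0],"delta_rot":[0,0,0]},
  {"gripper":1,"linear":[0.0056,-0.0042,0],"delta_rot":[0,0,0]},
  {"gripper":1,"linear":[0.0068,-0.0051,0],"delta_rot":[0,0,0]},
  {"gripper":1,"linear":[0.008,-0.006,0],"delta_rot":[0,0,0]},
  {"gripper":1,"linear":[0.0092,-0.0069,0],"delta_rot":[0,0,0]},
])

```text
clock: 32.1
position: [0.4672, -0.257, 0.0675]
ee_rot: [-0.005, 0.896, 0.445, -0.003]
contact_force: [-10.4, 5.4, 7.2]
width: 0.0148
gripper_force: 79.4
```

```bash
python3 pos.py
```

```text
t 32.10 rel corner x -3.4 y -10.4 tcpz 67.5 | Fx -11.54 Fy -1.91 Fz 7.17
```

>>> send_rows([
  {"gripper":1,"linear":[0.0008,-0.0006,0],"delta_rot":[0,0,0]},
  {"gripper":1,"linear":[0.0016,-0.0012,0],"delta_rot":[0,0,0]},
  {"gripper":1,"linear":[0.0016,-0.0012,0],"delta_rot":[0,0,0]},
])

```text
clock: 32.4
position: [0.4674, -0.2571, 0.0673]
ee_rot: [-0.007, 0.896, 0.445, -0.004]
contact_force: [-10.4, 7.1, 7.4]
width: 0.015
gripper_force: 79.8
```

```bash
python3 pos.py
```

```text
t 32.40 rel corner x -3.1 y -10.3 tcpz 67.3 | Fx -12.61 Fy -0.63 Fz 7.43
```

>>> send_rows([
  {"gripper":1,"linear":[0.0012,-0.0009,0],"delta_rot":[0,0,0]},
  {"gripper":1,"linear":[0.0024,-0.0018,0],"delta_rot":[0,0,0]},
  {"gripper":1,"linear":[0.0024,-0.0018,0],"delta_rot":[0,0,0]},
  {"gripper":1,"linear":[0.0024,-0.0018,0],"delta_rot":[0,0,0]},
])

```text
clock: 32.8
position: [0.4678, -0.2573, 0.0669]
ee_rot: [-0.009, 0.896, 0.445, -0.005]
contact_force: [-13.8, 8.4, 10.8]
width: 0.0152
gripper_force: 80.6
```

```bash
python3 pos.py; python3 -c "
from h import *
s=get_state();print(s['qpos'].round(3),s['ee_rot'])"
```

```text
t 32.80 rel corner x -2.7 y -10.2 tcpz 66.9 | Fx -16.08 Fy -1.59 Fz 10.78
[-0.633  0.371  1.815 -0.     0.977  0.016] [-0.00937707  0.89556716  0.44479894 -0.00504276]
```

The tray is at its hard stop: force rose to 16 N without further travel, 55 mm after it started to move. I back off, lift and return.

>>> send_rows([
  {"gripper":1,"linear":[-0.008,0.006,0],"delta_rot":[0,0,0]},
  {"gripper":1,"linear":[-0.028,0.021,0],"delta_rot":[0,0,0]},
  {"gripper":1,"linear":[-0.028,0.021,0.04],"delta_rot":[0,0,0]},
  {"gripper":1,"linear":[-0.028,0.021,0.08],"delta_rot":[0,0,0]},
  {"gripper":1,"linear":[-0.028,0.021,0.11],"delta_rot":[0,0,0]},
  {"gripper":1,"linear":[-0.02,0.04,0.11],"delta_rot":[0,0,-0.1]},
  {"gripper":1,"linear":[0,0.08,0.11],"delta_rot":[0,0,-0.22]},
  {"gripper":1,"linear":[0.02,0.12,0.11],"delta_rot":[0,0,-0.34]},
])

```text
clock: 33.6
position: [0.4979, -0.1433, 0.1792]
ee_rot: [0.001, 0.959, 0.283, 0.002]
contact_force: [1.4, 1.1, -0.4]
width: 0.0149
gripper_force: 78.6
```

>>> send_rows([
  {"gripper":1,"linear":[0.01,0.035,0],"delta_rot":[0,0,-0.12]},
  {"gripper":1,"linear":[0.02,0.07,0],"delta_rot":[0,0,-0.255]},
  {"gripper":1,"linear":[0.03,0.105,0],"delta_rot":[0,0,-0.255]},
  {"gripper":1,"linear":[0.035,0.14,0],"delta_rot":[0,0,-0.255]},
  {"gripper":1,"linear":[0.035,0.16,0],"delta_rot":[0,0,-0.255]},
  {"gripper":1,"linear":[0.035,0.16,0],"delta_rot":[0,0,-0.255]},
  {"gripper":1,"linear":[0.035,0.16,0],"delta_rot":[0,0,-0.255]},
])

```text
clock: 34.3
position: [0.5319, 0.0166, 0.1785]
ee_rot: [0.001, 0.987, 0.163, 0.001]
contact_force: [0.7, 0.0, 0.4]
width: 0.015
gripper_force: 78.6
```

```bash
python3 -c "
from h import *
s=get_state();p=s['position'];print(s['clock'],p.round(4),(np.array([.5285,.0316,.0575])-p).round(4),s['ee_rot'].round(4),s['contact_force'],s['width'])"
```

```text
34.3 [0.5319 0.0166 0.1785] [-0.0034  0.015  -0.121 ] [6.000e-04 9.866e-01 1.631e-01 9.000e-04] [0.65315731 0.0178637  0.43506321] 0.015013266960349625
```

>>> send_rows([
  {"gripper":1,"linear":[-0.0034,0.015,0],"delta_rot":[0,0,0]},
  {"gripper":1,"linear":[-0.0034,0.015,-0.03],"delta_rot":[0,0,0]},
  {"gripper":1,"linear":[-0.0034,0.015,-0.06],"delta_rot":[0,0,0]},
  {"gripper":1,"linear":[-0.0034,0.015,-0.075],"delta_rot":[0,0,0]},
  {"gripper":1,"linear":[-0.0034,0.015,-0.08],"delta_rot":[0,0,0]},
  {"gripper":1,"linear":[-0.0034,0.015,-0.084],"delta_rot":[0,0,0]},
  {"gripper":1,"linear":[-0.0034,0.015,-0.088],"delta_rot":[0,0,0]},
  {"gripper":1,"linear":[-0.0034,0.015,-0.092],"delta_rot":[0,0,0]},
])

```text
clock: 35.1
position: [0.5284, 0.0317, 0.087]
ee_rot: [-0.0, 0.987, 0.162, 0.001]
contact_force: [-0.4, 1.1, -0.1]
width: 0.0153
gripper_force: 78.6
```

```bash
python3 -c "
from h import *
s=get_state();p=s['position'];print((np.array([.5285,.0316,.0575])-p).round(4),s['contact_force'])"
```

```text
[ 0.0001 -0.0001 -0.0295] [-0.40367587  1.05592527 -0.10015116]
```

>>> send_rows([
  {"gripper":1,"linear":[0,0,-0.005],"delta_rot":[0,0,0]},
  {"gripper":1,"linear":[0,0,-0.01],"delta_rot":[0,0,0]},
  {"gripper":1,"linear":[0,0,-0.015],"delta_rot":[0,0,0]},
  {"gripper":1,"linear":[0,0,-0.019],"delta_rot":[0,0,0]},
  {"gripper":1,"linear":[0,0,-0.022],"delta_rot":[0,0,0]},
  {"gripper":1,"linear":[0,0,-0.025],"delta_rot":[0,0,0]},
  {"gripper":1,"linear":[0,0,-0.027],"delta_rot":[0,0,0]},
])

```text
clock: 35.8
position: [0.5278, 0.0316, 0.0591]
ee_rot: [-0.0, 0.987, 0.162, 0.0]
contact_force: [0.7, 1.5, 0.3]
width: 0.0153
gripper_force: 78.7
```

>>> send_rows([
  {"gripper":1,"linear":[0,0,-0.001],"delta_rot":[0,0,0]},
  {"gripper":1,"linear":[0,0,-0.002],"delta_rot":[0,0,0]},
  {"gripper":1,"linear":[0,0,-0.002],"delta_rot":[0,0,0]},
])

```text
clock: 36.1
position: [0.5278, 0.0316, 0.0576]
ee_rot: [0.0, 0.987, 0.162, 0.0]
contact_force: [0.0, 1.8, 1.7]
width: 0.0151
gripper_force: 78.8
```

>>> send_rows([
  {"gripper":0.6,"linear":[0,0,0],"delta_rot":[0,0,0]},
  {"gripper":0.2,"linear":[0,0,0],"delta_rot":[0,0,0]},
  {"gripper":-0.3,"linear":[0,0,0],"delta_rot":[0,0,0]},
  {"gripper":-1,"linear":[0,0,0],"delta_rot":[0,0,0]},
  {"gripper":-1,"linear":[0,0,0],"delta_rot":[0,0,0]},
  {"gripper":-1,"linear":[0,0,0],"delta_rot":[0,0,0]},
  {"gripper":-1,"linear":[0,0,0],"delta_rot":[0,0,0]},
  {"gripper":-1,"linear":[0,0,0],"delta_rot":[0,0,0]},
])

```text
clock: 36.9
position: [0.5277, 0.0316, 0.0573]
ee_rot: [0.0, 0.987, 0.162, -0.0]
contact_force: [0.2, 0.2, -0.9]
width: 0.0858
gripper_force: 0.0
```

>>> send_rows([
  {"gripper":-1,"linear":[0,0,0.01],"delta_rot":[0,0,0]},
  {"gripper":-1,"linear":[0,0,0.03],"delta_rot":[0,0,0]},
  {"gripper":-1,"linear":[0,0,0.06],"delta_rot":[0,0,0]},
  {"gripper":-1,"linear":[0,0,0.1],"delta_rot":[0,0,0]},
  {"gripper":-1,"linear":[0,0,0.13],"delta_rot":[0,0,0]},
  {"gripper":-1,"linear":[0,0,0.14],"delta_rot":[0,0,0]},
  {"gripper":-1,"linear":[0,0,0.14],"delta_rot":[0,0,0]},
  {"gripper":-1,"linear":[0,0,0.14],"delta_rot":[0,0,0]},
])

```text
clock: 37.7
position: [0.5268, 0.0316, 0.1964]
ee_rot: [-0.0, 0.987, 0.162, -0.001]
contact_force: [-0.8, -0.2, -0.9]
width: 0.0853
gripper_force: 0.0
```

```bash
python3 -c "
from rig import sign_off
print(sign_off())"
```

```text
the job is handed in; nothing more can be done
None
```

I finished the run and handed it in at 37.7 s: the glass was pressed against both stops at about 5.4 N, the tray pushed to its hard stop, and the pusher set back in its stand. I ran out of camera calls before the last side press, so from then on I had only force and position readings, with no picture of the final state.

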